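# Grade the spawning marbles on the sorting ramp

### The arm

A 7-joint arm with a two-finger parallel gripper is mounted at the origin on the work surface. World frame = base frame: x ahead of the robot, y to its left, z up, the work surface at z = 0. Lengths are in m, angles in rad, forces in N, time in s.
With the tool pointing down it reaches from about 0.425 to 0.825 m from the base axis. Payload 3.6 kg.
Tool frame: the origin (TCP) lies midway between the tips of the shut fingers; the grasp point (between the pads) lies 19 mm behind it (hold_point_z is the distance from the TCP to the grasp point, in m); z points along the fingers, x is the direction in which the jaws open and shut, and the axes are right-handed (so a half turn about z gives the same grasp; the last joint's range is limited). The gripper opens to 93 mm and grips with 3 to 60 N. Pads are 15 mm wide; open, the fingers measure 128 mm over their backs; the gripper's body (75 mm by 188 mm) begins 65 mm behind the grasp point.
Start: joints at [1.302, 0.615, -0.013, 1.423, 0.008, 1.103, -0.04], TCP at [0.156, -0.631, 0.219] pointing down, gripper open.
Joint ranges: [-3.12, 3.12], [-0.3, 2.06], [-1.34, 1.32], [0.26, 2.42], [-1.36, 4.5], [0.01, 1.98], [-2.84, 2.84]. Speed limits (rad/s): [2.79, 2.79, 3.14, 3.14, 3.14, 3.14, 3.14].

### API

Orientations are given as a rotation vector (axis times angle).
In Python, from rig import observe, camera, camera_model, finish_job, hold_point_z gives the robot as it stands.
- The arm moves only by the tool carry_out, never from a script. Its argument "moves" is a list of rows, each a list of 7 numbers: the shift along the tool's x, y, z in mm, then the turn, a rotation vector about the tool's x, y, z in degrees, then the finger opening in mm, from 0 to 93. In form: [[dx, dy, dz, ax, ay, az, claw], ...]. A call has 1 to 12 rows; each row is the pose to reach, as a shift and turn from the pose commanded when the call began, along the tool's axes at that moment; what a row does not reach only later rows make up. A row lasts 1/12 s, in which the tool goes at most 41.7 mm and 7.16 degrees, less where a joint would pass 70% of its speed; a pose out of reach is approached as far as the arm can. A call with a gripper value outside its range is refused whole. The fingers move at their own pace and stop on an object; "grip_force" is the grip in N (left out, the last holds). Time passes only in rows, so rows that repeat a pose let the fingers close. It gives the time, the measured TCP pose, the force and the opening at its end, in the units of the state.
- observe(): the state, without advancing time (a new reading comes with each control period).
- camera(name): name is "scene" or "top" or "wrist"; returns the picture (400x640x3 uint8, red, green, blue); there is no depth.
- camera_model(name): a dict with "mtx" (3x3 intrinsics, pixels), "D" ([k1, k2, p1, p2, k3] as OpenCV has them; the pictures are not rectified), "xyz" and "rotation" of the camera in the world; the wrist camera has in their place "hand_eye" (4x4, takes a point from camera to tool coordinates, whose origin is the TCP and whose axes are the tool frame's). Camera axes: x right, y down, z forward; pixel columns grow to the right and rows downward; lengths in m; the calibration is good to about 2 mm. A picture is of the moment at which its call begins: read the wrist's pose just before it. camera_model takes no time and is no camera call.
- finish_job(): hands the job in, once; it reports no verdict.
The state is a dict: "time": time; "qpos": joint angles; "dq": joint speeds; "joint_torque": joint torques, N m; "eef_pos": TCP position; "eef_rot": TCP orientation; "force": force on the tool from outside, world axes, zero at the start; "ft_torque": the same for the moment, N m; "gripper_width": finger opening in m.
Only numpy, scipy, OpenCV 4.12 (cv2) and the standard library are available. Lean on these libraries where they do the work, as an engineer would, in place of code of your own. Each camera call takes 0.05 s, during which the arm holds its last target.

### The job

The sorting ramp's outlet bolt has been left drawn: first slide it across by its black knob until it is fully home in the keeper. Then pick up the scoop of marbles, keep its spout close over the chute at the top of the ramp, from the side that has no wall, and tip it so that the marbles roll down and each lodges in the pocket of its own size. Put the empty scoop back upright on its black mat, without shifting the amber jar or the blue scraper.

Things in the scene. Friction and masses are not known exactly. Their poses are not given: they have to be found in the camera images.
- grader: White sorting ramp, fixed, 226 long (x) x 92 wide (y). Origin on the counter under its middle; +x to the high head, -x to the low foot. A channel 84 wide falls 8.5 degrees to -x; its centre line is 94 mm above the counter at the head, 60 at the foot; walls stand 35 to 40 higher. Downhill: solid grey chute, then slots 22 wide (red flanks), 32.5 (yellow), 46 (blue) over pockets 48 deep.
- grader_head (a point): Middle of the chute's floor, 78 mm from the grader's origin along +x on the centre line, 89 mm above the counter: marbles are tipped here from the -y side, spout pointing to +y. The chute is 60 mm long (x); on its -y side there is no wall, only a flank rising 18 degrees to its edge, 42 mm out and 10 high; the far (+y) side has a backboard 65 high, the head end a wall 40 high. Flanks guide marbles to the middle.
- grader_pocket_s (a point): Centre of a small marble resting mid-length in the first pocket (54 long, 22 wide), 38 mm below the slot edges; it holds both, even one on top of the other.
- grader_pocket_m (a point): Same for the medium marble in the second pocket (42 long, 32.5 wide), 33 mm below the slot edges.
- grader_pocket_l (a point): Same for the large marble in the third pocket (50 long, 46 wide), 27 mm below the slot edges. This pocket is open at the foot of the ramp, where only the bolt keeps the marble in; its floor slopes that way.
- bolt (a joint): Travel of the steel outlet bolt (m): 0 fully drawn, 0.060 at its hard stop, fully home in the keeper. It slides along the grader's +y across the foot of the ramp, with 2 to 3 N of friction, and stays where it is left.
- bolt_knob (a point): Centre of the top of the bolt's upright black knob, 14 x 14 mm, from 39 to 87 mm above the counter, 105 mm from the grader's origin towards its foot, on the -y side: 130 mm from the centre line with the bolt drawn, 70 when home. Moves with the bolt. Its rod and brackets (51 to 57 and 140 to 148 mm from the centre line) stay below 44 mm above the counter.
- scoop: Loose steel scoop, about 160 g, 112 long (x) x 52 wide (y), walls 47 high; origin at the centre of its underside, spout to -x, z up. Its floor rises 8 degrees to the spout, so marbles stay in while level and roll out once tipped well past that (30 to 40 degrees is plenty). Black upright grip block above the origin: 36 (x) x 20 (y), 69 to 113 mm above the underside, on a bridge 52 wide.
- scoop_lip (a point): Middle of the spout's front edge, 56 mm from the scoop's origin along its -x, 20 mm above the underside. The spout stands out 15 mm from the scoop's body.
- mat: Black rubber mat, fixed, 180 (x) x 120 (y) x 3 mm, the scoop's place. Origin at the centre of its underside.
- small_a_center (a point): Centre of a red marble 20 mm in diameter, 12 g, smooth glass; starts in the scoop.
- small_b_center (a point): Centre of the other red marble, the same.
- medium_center (a point): Centre of the yellow marble, 30 mm in diameter, 36 g; starts in the scoop.
- large_center (a point): Centre of the blue marble, 42 mm in diameter, 95 g; starts in the scoop.
- jar: Amber jar, 60 mm across, 75 high, on the counter at the right. Origin under its centre. Bystander.
- scraper: Blue magnetic glass scraper with black grip, 75 x 45 x 38 mm, on the counter at the far left. Origin under its centre. Bystander.
Things that resemble listed ones, but are neither listed nor needed, are in the scene too. What is meant by the part that bears large_center is not pink, and is the smaller of those in its own colour.

How it is judged:
By the outcome, as a careful person would: the job done as asked, in the order asked, and still so for the second after the job is handed in, with the robot touching nothing.
It also fails if it takes over 67 s, if anything falls off the work surface, if the arm or the gripper's body presses on something with over 40 N, if the wrist force passes 120 N, or if a joint passes its speed limit or range.

## Working session

There is one attempt and no reset: what is moved stays moved. The work goes in short steps, Python scripts to look and compute and a tool call to move; the robot and the scene stay as the last step left them, time stands still between calls to the robot, and variables do not carry over. Pictures are saved under pics/ and viewed, and the job is handed in when it is done.

Besides the shell and the picture viewer there is one more tool, called after "Call:" as name([rows], argument=value, ...), one row to a line, values as JSON. carry_out: Moves the arm, as the interface text tells. Its arguments: {"type":"object","properties":{"moves":{"type":"array","items":{"type":"array","items":{"type":"number"}}},"grip_force":{"type":"number"}},"required":["moves"]}

```bash
ls; mkdir -p pics; python3 - <<'E'
from rig import *
import cv2
s=observe();print(s)
for n in("scene","top","wrist"):
    cv2.imwrite(f"pics/a_{n}.png",camera(n)[:,:,::-1]);print(n,camera_model(n))
print(hold_point_z)
E
```

```text
pics
{'time': 0.0, 'qpos': array([ 1.30251249,  0.61591491, -0.01263343,  1.42487851,  0.00809302,
        1.1034054 , -0.04040647]), 'dq': array([ 0.00093186,  0.0013616 ,  0.00246617, -0.00159804, -0.00027367,
        0.00085391,  0.00180487]), 'joint_torque': array([ 7.61864139e-04, -4.58940446e+01,  2.09331997e-01, -1.65743655e+01,
       -6.10935828e-02,  2.06514640e-02,  2.37596450e-04]), 'eef_pos': array([ 0.15546362, -0.63032227,  0.21749069]), 'eef_rot': array([-2.47196794,  1.93627717,  0.0031795 ]), 'force': array([-0.158816  ,  0.13320228, -0.16497317]), 'ft_torque': array([-0.02095347, -0.00937757, -0.01522177]), 'gripper_width': 0.09299347473293669}
scene {'mtx': array([[474.81622018,   0.        , 318.90629797],
       [  0.        , 474.81622018, 200.86373139],
       [  0.        ,   0.        ,   1.        ]]), 'D': array([-0.01851829,  0.        ,  0.        ,  0.        ,  0.        ]), 'xyz': array([1.44242312, 0.18614354, 0.9063569 ]), 'rotation': array([-1.4973486 , -1.96164414,  0.87457338])}
top {'mtx': array([[381.98742322,   0.        , 310.09898455],
     
[... 201 characters left out ...]
66, -0.04828808,  0.97932965]), 'rotation': array([-2.1015243 ,  2.13790294, -0.17307879])}
wrist {'mtx': array([[317.73816898,   0.        , 318.06678381],
       [  0.        , 317.73816898, 200.97732553],
       [  0.        ,   0.        ,   1.        ]]), 'D': array([-0.05701322,  0.        ,  0.        ,  0.        ,  0.        ]), 'hand_eye': array([[ 9.99999957e-01,  2.83930638e-04,  6.87451322e-05,
        -2.32603713e-04],
       [-2.92127661e-04,  9.70298618e-01,  2.41910120e-01,
        -6.70957458e-02],
       [ 1.98238775e-06, -2.41910130e-01,  9.70298660e-01,
        -1.64778783e-01],
       [ 0.00000000e+00,  0.00000000e+00,  0.00000000e+00,
         1.00000000e+00]])}
0.0188
```

View pics/a_scene.png

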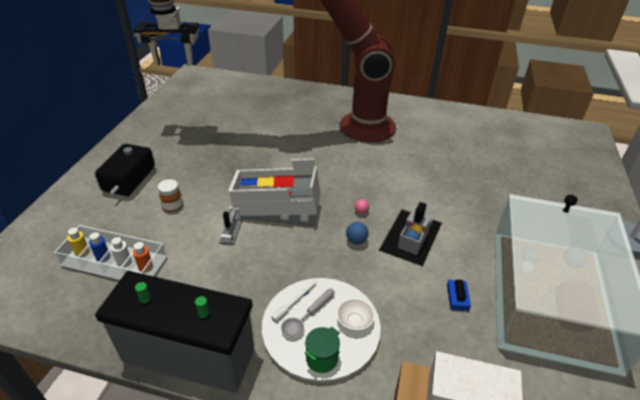

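View pics/a_top.png

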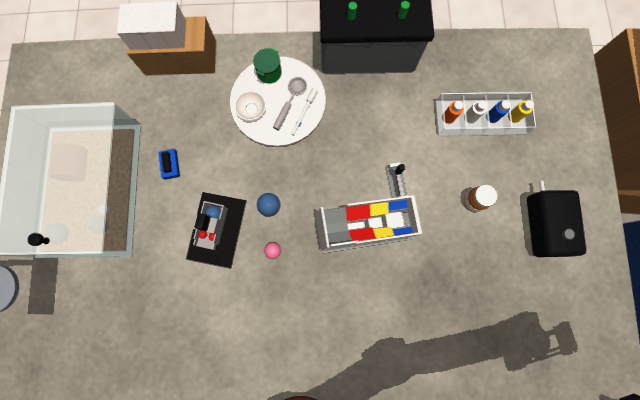

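View pics/a_wrist.png

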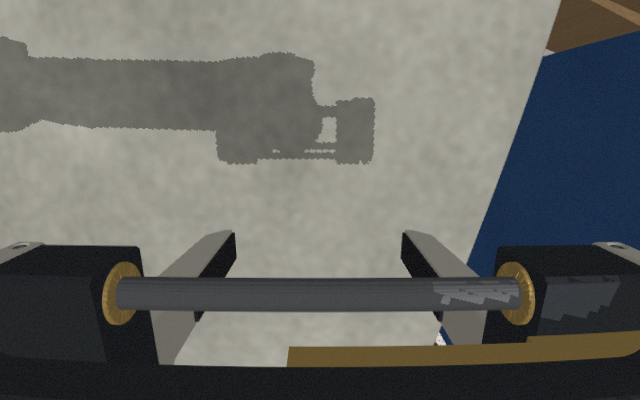

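```bash
cat > h.py <<'E'
import numpy as np, cv2
from scipy.spatial.transform import Rotation as R
from rig import *
def cam(name,s=None):
    m=camera_model(name)
    if name=="wrist":
        s=s or observe(); T=np.eye(4);T[:3,:3]=R.from_rotvec(s['eef_rot']).as_matrix();T[:3,3]=s['eef_pos'];T=T@m['hand_eye'];return m['mtx'],m['D'],T[:3,3],T[:3,:3]
    return m['mtx'],m['D'],m['xyz'],R.from_rotvec(m['rotation']).as_matrix()
def ray(c,px):
    K,D,o,Rm=c
    u=cv2.undistortPoints(np.array([[px]],float),K,D)[0,0]
    return o,Rm@np.array([u[0],u[1],1])
def onz(c,px,z):
    o,d=ray(c,px);return o+d*(z-o[2])/d[2]
def tri(c1,p1,c2,p2):
    o1,d1=ray(c1,p1);o2,d2=ray(c2,p2)
    A=np.stack([d1,-d2],1);t=np.linalg.lstsq(A,o2-o1,rcond=None)[0]
    a,b=o1+d1*t[0],o2+d2*t[1];return (a+b)/2,np.linalg.norm(a-b)
def proj(c,P):
    K,D,o,Rm=c
    rv=cv2.Rodrigues(Rm.T)[0];return cv2.projectPoints(np.array([P],float).reshape(-1,1,3),rv,-Rm.T@np.array(o),K,D)[0][:,0]
def save(img,name,box=None,k=1):
    i=img[:,:,::-1]
    if box: x0,y0,x1,y1=box;i=i[y0:y1,x0:x1]
    cv2.imwrite(name,cv2.resize(i,None,fx=k,fy=k,interpolation=cv2.INTER_CUBIC) )
E
python3 - <<'E'
from h import *
t=cv2.imread("pics/a_top.png")[:,:,::-1];s=cv2.imread("pics/a_scene.png")[:,:,::-1]
save(t,"pics/b1.png",(180,140,300,280),6) if 0 else save(t,"pics/b1.png",(150,140,290,240+30),4)
save(t,"pics/b2.png",(300,150,440,260),5)
save(s,"pics/b3.png",(210,150,460,280),3)
c=cam("top")
for p in [(210,225),(368,222),(398,168),(169,164),(480,196),(268,205)]: print(p,onz(c,p,0.0).round(3))
E
```

```text
(210, 225) [0.518 0.228 0.   ]
(368, 222) [ 0.519 -0.182  0.   ]
(398, 168) [ 0.661 -0.268  0.   ]
(169, 164) [0.685 0.345 0.   ]
(480, 196) [ 0.581 -0.478  0.   ]
(268, 205) [0.568 0.077 0.   ]
```

View pics/b1.png

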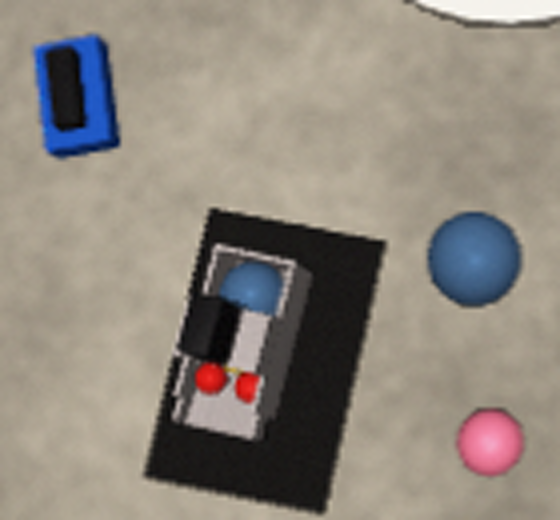

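View pics/b2.png

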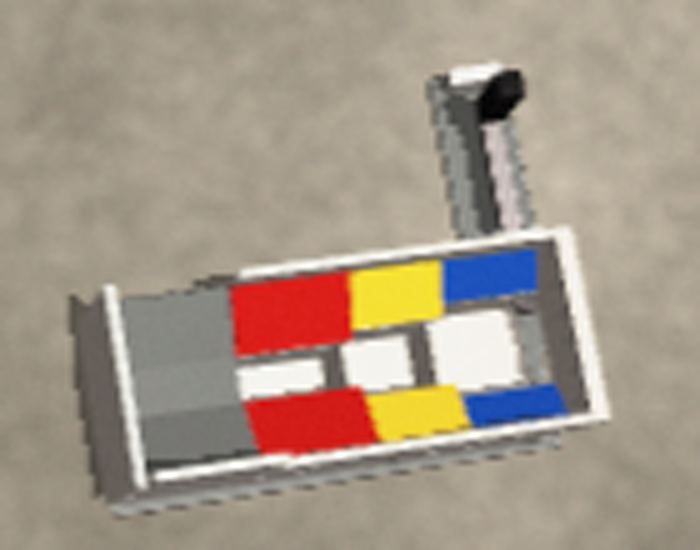

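View pics/b3.png

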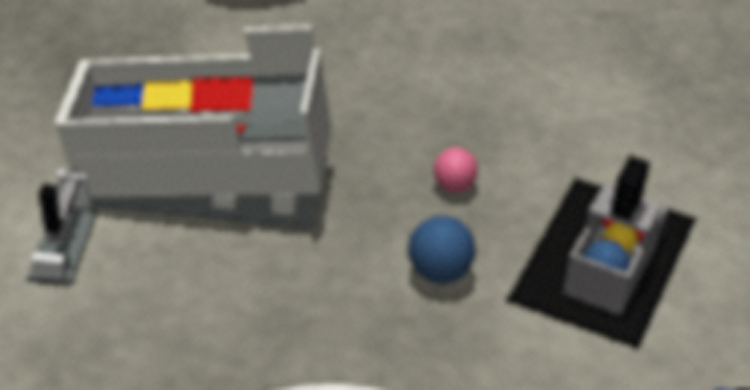

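```bash
python3 - <<'E'
from h import *
ct=cam("top");cs=cam("scene")
b2=lambda x,y:(x/5+300-.4,y/5+150-.4)
b1=lambda x,y:(x/4+150-.4,y/4+140-.4)
b3=lambda x,y:(x/3+210-.33,y/3+150-.33)
zf=lambda x:.077+.1495*x
a=onz(ct,b2(236,356),.0842);b=onz(ct,b2(245,402),.0842);print("slot s corners",a,b,np.linalg.norm(a-b))
c=onz(ct,b2(535,291),.062);d=onz(ct,b2(470,409),.069);print(c,d)
e=onz(ct,b2(443,249),.069+.013);e2=onz(ct,b2(352,271),.0758+.011)
print("red/yellow..")
# foot wall top rim outer
P=[tri(ct,b2(575,228),cs,b3(57,123)),tri(ct,b2(610,418),cs,b3(84,60)),tri(ct,b2(108,286),cs,b3(322,50))]
for p in P:print("rim",p)
print("knob",tri(ct,b2(507,82),cs,b3(47,187)), onz(ct,b2(507,82),.087))
print("mat corners",[onz(ct,b1(*q),.003).round(4) for q in [(210,208),(387,242),(326,513),(145,477)]])
g=[(190,352),(226,362),(237,303),(205,295)]
print("grip",tri(ct,b1(206,327),cs,b3(638,160)),[onz(ct,b1(*q),.116).round(4) for q in g])
print("scoop tail rim", [onz(ct,b1(*q),.05).round(4) for q in [(215,246),(297,262)]])
print("lip", [onz(ct,b1(*q),.023).round(4) for q in [(186,424),(256,440)]])
print("jar",onz(ct,(480,196),.0375),"scr",onz(ct,(169,164),.02))
E
```

```text
slot s corners [ 0.51095229 -0.1206283   0.0842    ] [ 0.48905232 -0.12415228  0.0842    ] 0.022181681977818047
[ 0.54322513 -0.26889027  0.062     ] [ 0.48544992 -0.23273754  0.069     ]
red/yellow..
rim (array([ 0.56690659, -0.27987246,  0.09487214]), np.float64(0.003649434295507103))
rim (array([ 0.47674038, -0.2904545 ,  0.09621389]), np.float64(0.002761272278872924))
rim (array([ 0.52518665, -0.05393373,  0.19268235]), np.float64(0.011111706008436105))
knob (array([ 0.64121667, -0.25569951,  0.08894168]), np.float64(0.0010048968621301322)) [ 0.64161655 -0.25564947  0.087     ]
mat corners [array([0.6067, 0.251 , 0.003 ]), array([0.5815, 0.1332, 0.003 ]), array([0.4069, 0.1698, 0.003 ]), array([0.4312, 0.2871, 0.003 ])]
grip (array([0.50967994, 0.21843769, 0.12243986]), np.float64(0.008160860463312656)) [array([0.4969, 0.225 , 0.116 ]), array([0.4908, 0.2039, 0.116 ]), array([0.5249, 0.1986, 0.116 ]), array([0.5299, 0.2175, 0.116 ])]
scoop tail rim [array([0.5717, 0.2326, 0.05  ]), array([0.5606, 0.1806, 0.05  ])]
lip [array([0.4631, 0.2554, 0.023 ]), array([0.4524, 0.2105, 0.023 ])]
jar [ 0.57402586 -0.46176506  0.0375    ] scr [0.67922278 0.33698131 0.02      ]
```

```bash
cat >> h.py <<'E'
def goal(P,tx,tilt=0,s=None):
    """TCP goal P, tool x along horizontal tx (world), tool z down (tilted deg about tool x). print relative move"""
    s=s or observe();R0=R.from_rotvec(s['eef_rot'])
    x=np.array([tx[0],tx[1],0.]);x/=np.linalg.norm(x);z=np.array([0,0,-1.]);y=np.cross(z,x)
    Rg=R.from_matrix(np.stack([x,y,z],1))*R.from_rotvec([np.deg2rad(tilt),0,0])
    d=R0.inv().apply(np.array(P)-s['eef_pos'])*1000
    r=(R0.inv()*Rg).as_rotvec(degrees=True)
    return d.round(1),r.round(2)
E
python3 - <<'E'
from h import *
s=observe();print(R.from_rotvec(s['eef_rot']).as_matrix().round(3))
# view pose for knob/grader
for sg in(1,-1): print(goal([.59,-.23,.27],sg*np.array([-.132,.991]),0,s))
E
```

```text
[[ 0.239 -0.971 -0.001]
 [-0.971 -0.239  0.002]
 [-0.002  0.    -1.   ]]
(array([-284.9, -517.8,  -51.7]), array([-1.7000e-01,  1.0000e-02, -1.7373e+02]))
(array([-284.9, -517.8,  -51.7]), array([0.01, 0.11, 6.27]))
```

Call:
carry_out([
  [-285,-518,-52,0,0,6.3,60],
  [-285,-518,-52,0,0,6.3,60],
  [-285,-518,-52,0,0,6.3,60],
  [-285,-518,-52,0,0,6.3,60],
  [-285,-518,-52,0,0,6.3,60],
  [-285,-518,-52,0,0,6.3,60],
  [-285,-518,-52,0,0,6.3,60],
  [-285,-518,-52,0,0,6.3,60],
  [-285,-518,-52,0,0,6.3,60],
  [-285,-518,-52,0,0,6.3,60],
  [-285,-518,-52,0,0,6.3,60],
  [-285,-518,-52,0,0,6.3,60],
])

```text
time: 1.15
eef_pos: [0.5229, -0.2917, 0.2625]
eef_rot: [2.363, -2.07, -0.001]
force: [0.9, -1.1, -0.1]
gripper_width: 0.0601
```

```bash
python3 - <<'E'
from h import *
s=observe();print(s['qpos'].round(2));I=camera("wrist");save(I,"pics/c1.png")
print(goal([.59,-.23,.27],[.132,-.991],0,s))
E
```

```text
[ 0.49  0.5  -0.03  1.51  0.02  1.13 -0.98]
(array([-52.4, -74.7,  -7.5]), array([ 0.02,  0.01, -0.03]))
```

View pics/c1.png

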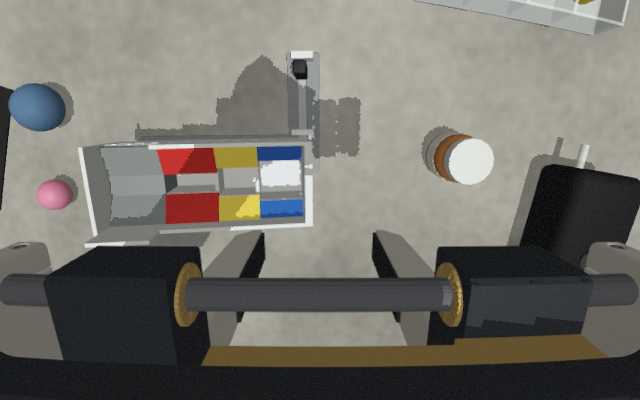

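```bash
python3 - <<'E'
from h import *
I=cv2.imread("pics/c1.png")[:,:,::-1];save(I,"pics/c2.png",(70,40,330,250),3)
E
```

```text
(no output)
```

View pics/c2.png

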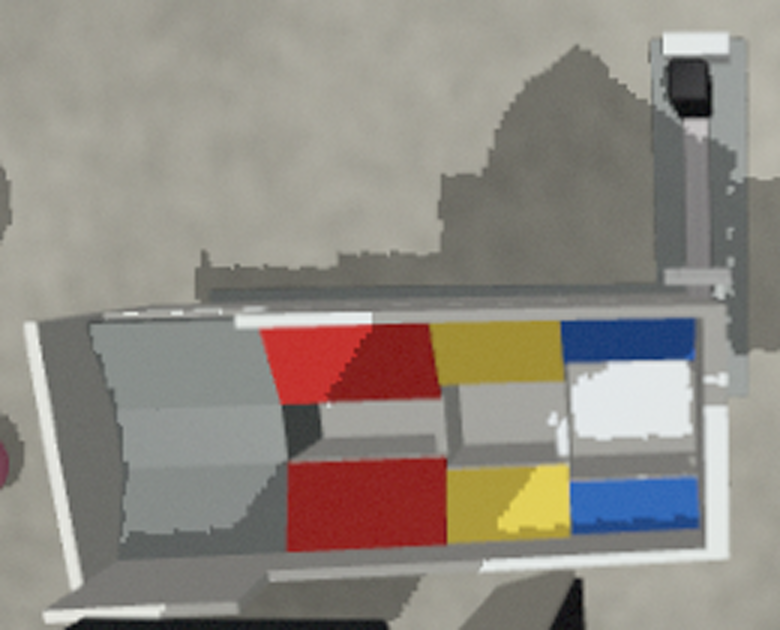

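```bash
python3 - <<'E'
from h import *
s=dict(eef_pos=np.array([.5229,-.2917,.2625]),eef_rot=np.array([2.363,-2.07,-.001]))
s=observe()
c=cam("wrist",s); q=lambda x,y:((x)/3+70-.33,(y)/3+40-.33)
def pr(n,a,b,z):
    A=onz(c,q(*a),z);B=onz(c,q(*b),z);print(n,((A+B)/2).round(4),"w",np.linalg.norm(A-B).round(4),"ang",np.degrees(np.arctan2(B[1]-A[1],B[0]-A[0])).round(1)); return (A+B)/2
m1=pr("s slot",(282,404),(287,461),.0842)
m2=pr("red/yel",(441,400),(447,460),.077-.0013)
m3=pr("yel/blu",(566,361),(570,478),.077-.008)
m4=pr("blu end",(694,357),(698,477),.0615)
pr("outer s",(263,328),(288,552),.0842+.010)
d=m1-m4;print(np.linalg.norm(d[:2]),np.degrees(np.arctan2(d[1],d[0])))
ex=d[:2]/np.linalg.norm(d[:2]);print("origin",m1[:2]-.048*ex,ex)
print("knob top",onz(c,q(687,72),.087), "pair",[onz(c,q(*p),.087).round(4) for p in [(667,59),(709,59),(710,88),(672,88)]])
print("chute near edge head", [onz(c,q(*p),.104).round(4) for p in[(92,325)]])
E
```

```text
s slot [ 0.5086 -0.1094  0.0842] w 0.0216 ang -172.8
red/yel [ 0.5164 -0.1667  0.0757] w 0.0231 ang -169.9
yel/blu [ 0.5258 -0.2119  0.069 ] w 0.0454 ang -172.0
blu end [ 0.5327 -0.26    0.0615] w 0.0473 ang -170.3
outer s [ 0.5069 -0.111   0.0942] w 0.0829 ang -171.6
0.15249806237364716 99.08111736425484
origin [ 0.51619731 -0.15683143] [-0.15783264  0.98746588]
knob top [ 0.65379233 -0.24170192  0.087     ] pair [array([ 0.657 , -0.2345,  0.087 ]), array([ 0.659 , -0.2485,  0.087 ]), array([ 0.6498, -0.2501,  0.087 ]), array([ 0.648 , -0.2374,  0.087 ])]
chute near edge head [array([ 0.5419, -0.0484,  0.104 ])]
```

```bash
python3 - <<'E'
from h import *
print(observe()['eef_pos'],observe()['time'])
s=dict(eef_pos=np.array([.5229,-.2917,.2625]),eef_rot=np.array([2.363,-2.07,-.001]))
c=cam("wrist",s); q=lambda x,y:((x)/3+70-.33,(y)/3+40-.33)
def pr(n,a,b,z):
    A=onz(c,q(*a),z);B=onz(c,q(*b),z);print(n,((A+B)/2).round(4),"w",np.linalg.norm(A-B).round(4),"ang",np.degrees(np.arctan2(B[1]-A[1],B[0]-A[0])).round(1)); return (A+B)/2
m1=pr("s slot",(282,404),(287,461),.0842)
m4=pr("blu end",(694,357),(698,477),.0615)
d=m1-m4;print(np.linalg.norm(d[:2]),np.degrees(np.arctan2(d[1],d[0])))
ex=d[:2]/np.linalg.norm(d[:2]);print("origin",m1[:2]-.048*ex,ex)
print("knob pair",[onz(c,q(*p),.087).round(4) for p in [(667,59),(709,59),(710,88),(672,88)]])
E
```

```text
[ 0.53168712 -0.2811628   0.26296973] 1.2
s slot [ 0.5013 -0.1217  0.0842] w 0.0215 ang -174.0
blu end [ 0.5225 -0.2721  0.0615] w 0.0473 ang -171.2
0.151884181819725 98.04224217152753
origin [ 0.50800582 -0.16924663] [-0.13990315  0.99016519]
knob pair [array([ 0.647 , -0.2485,  0.087 ]), array([ 0.6488, -0.2624,  0.087 ]), array([ 0.6397, -0.2639,  0.087 ]), array([ 0.638 , -0.2512,  0.087 ])]
```

```bash
python3 - <<'E'
from h import *
s=observe();print(goal([.645,-.256,.16],[.139,-.990],0,s))
E
```

```text
(array([  -7.6, -114.8,  104.1]), array([-0.53,  0.38,  0.45]))
```

Call:
carry_out([
  [-8,-115,104,0,0,0.4,60],
  [-8,-115,104,0,0,0.4,60],
  [-8,-115,104,0,0,0.4,60],
  [-8,-115,104,0,0,0.4,60],
  [-8,-115,104,0,0,0.4,60],
  [-8,-115,104,0,0,0.4,60],
  [-8,-115,104,0,0,0.4,60],
])

```text
time: 1.78
eef_pos: [0.6342, -0.2715, 0.1588]
eef_rot: [2.354, -2.079, 0.001]
force: [-0.2, -0.3, 0.9]
gripper_width: 0.06
```

```bash
python3 - <<'E'
from h import *
s=observe();print(s['eef_pos'],s['eef_rot'],np.abs(s['dq']).max());I=camera("wrist");save(I,"pics/d1.png");save(I,"pics/d2.png",(220,100,420,260),4)
print(goal([.645,-.256,.16],[.139,-.990],0))
E
```

```text
[ 0.63415557 -0.27149633  0.15882377] [ 2.35401448e+00 -2.07879948e+00  6.22597401e-04] 0.034941813302023304
(array([-14.6, -12.7,  -0.2]), array([-0.05, -0.11, -0.94]))
```

View pics/d2.png

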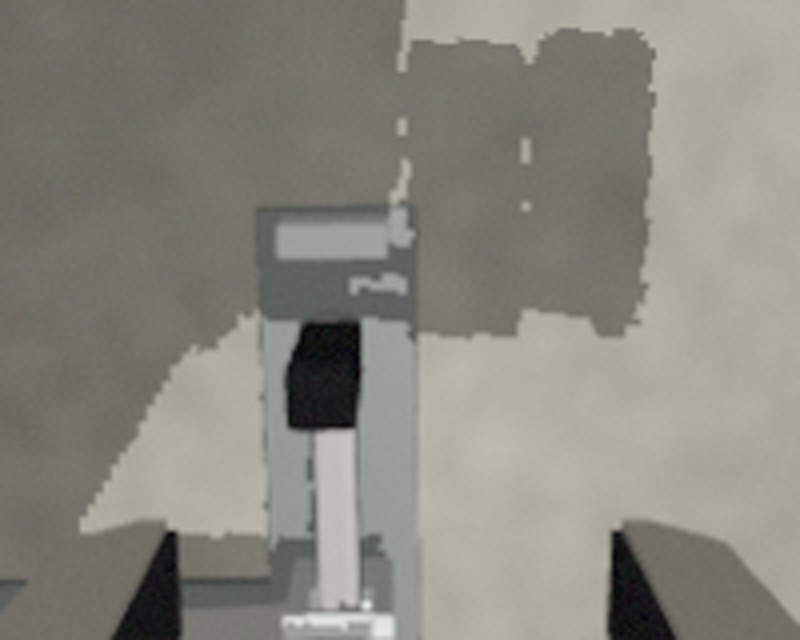

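```bash
python3 - <<'E'
from h import *
s=dict(eef_pos=np.array([.63416,-.2715,.15882]),eef_rot=np.array([2.354,-2.0788,.0006]))
c=cam("wrist",s);k=onz(c,(323.5/4+220-.4,391.5/4+100-.4),.087);print(k)
print(goal([k[0],k[1],.058],[.139,-.990],0))
E
```

```text
[ 0.64318722 -0.25661133  0.087     ]
(array([-14.4, -10.7, 101.8]), array([-0.05, -0.11, -0.94]))
```

```bash
python3 - <<'E'
from h import *
s=dict(eef_pos=np.array([.63416,-.2715,.15882]),eef_rot=np.array([2.354,-2.0788,.0006]))
c=cam("wrist",s);f=lambda x,y,z:onz(c,(x/4+220-.4,y/4+100-.4),z)
ex=np.array([-.139,.990]);ey=np.array([-.990,-.139]);o=np.array([.507,-.170])
for n,p in dict(farbr=f(330,222,.044),nearbr=f(330,260,.044),knobfar=f(335,320,.045),knob=f(323.5,391.5,.087)).items(): print(n,p.round(4),(p[:2]-o)@ex,(p[:2]-o)@ey)
E
```

```text
farbr [ 0.6708 -0.2527  0.044 ] -0.10460510843634102 -0.15071702796616906
nearbr [ 0.6625 -0.2536  0.044 ] -0.1043824398908911 -0.14236455240622167
knobfar [ 0.6495 -0.2562  0.045 ] -0.10518567895234311 -0.12910665947691172
knob [ 0.6432 -0.2566  0.087 ] -0.10467524124853479 -0.12278637704704175
```

Call:
carry_out([
  [-14,-11,30,0,0,-0.9,50],
  [-14,-11,60,0,0,-0.9,45],
  [-14,-11,90,0,0,-0.9,45],
  [-14,-11,102,0,0,-0.9,45],
  [-14,-11,102,0,0,-0.9,45],
  [-14,-11,102,0,0,-0.9,45],
])

```text
time: 2.33
eef_pos: [0.6441, -0.2565, 0.058]
eef_rot: [-2.37, 2.062, -0.003]
force: [0.6, -1.2, 0.4]
gripper_width: 0.0449
```

```bash
python3 - <<'E'
from h import *
s=observe();print(s['eef_pos'],s['force'],s['gripper_width']);I=camera("wrist");save(I,"pics/e1.png")
print(goal([.6432,-.2566,.058],[.139,-.990],0))
E
```

```text
[ 0.64408239 -0.25653189  0.05801209] [ 0.63355653 -1.24877113  0.39978385] 0.04487875637991422
(array([-0.3,  1.9,  1.1]), array([-0.21, -0.14, -0.01]))
```

View pics/e1.png

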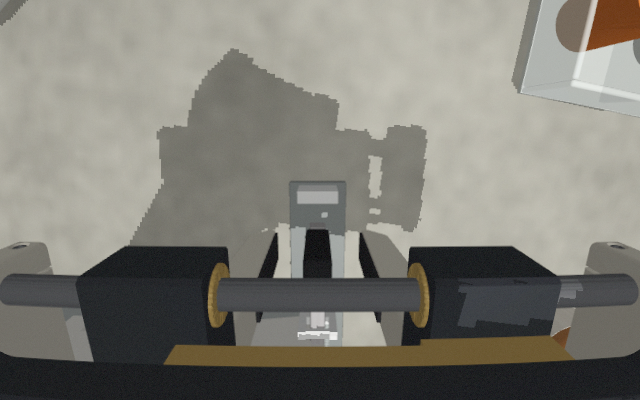

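The knob sits centred between the pads at (317,250); I'll close on it and slide.

Call:
carry_out([
  [0,0,0,0,0,0,8],
  [0,0,0,0,0,0,8],
  [0,0,0,0,0,0,8],
  [0,0,0,0,0,0,8],
  [0,6,0,0,0,0,8],
  [0,12,0,0,0,0,8],
  [0,18,0,0,0,0,8],
  [0,24,0,0,0,0,8],
  [0,30,0,0,0,0,8],
  [0,36,0,0,0,0,8],
  [0,41,0,0,0,0,8],
  [0,44,0,0,0,0,8],
], grip_force=20)

```text
time: 3.38
eef_pos: [0.6001, -0.2621, 0.057]
eef_rot: [-2.371, 2.061, -0.002]
force: [1.6, -2.4, 1.7]
gripper_width: 0.0136
```

Call:
carry_out([
  [0,2,0,0,0,0,8],
  [0,4,0,0,0,0,8],
  [0,5,0,0,0,0,8],
  [0,5,0,0,0,0,8],
])

```text
time: 3.72
eef_pos: [0.5957, -0.2627, 0.057]
eef_rot: [2.372, -2.06, 0.002]
force: [3.5, -3.2, 4.0]
gripper_width: 0.0141
```

Call:
carry_out([
  [0,2,0,0,0,0,8],
  [0,4,0,0,0,0,8],
  [0,6,0,0,0,0,8],
  [0,6,0,0,0,0,8],
])

```text
time: 4.05
eef_pos: [0.5894, -0.2636, 0.057]
eef_rot: [2.371, -2.06, 0.002]
force: [1.2, -4.6, 5.9]
gripper_width: 0.0138
```

Call:
carry_out([
  [0,2,0,0,0,0,8],
  [0,3,0,0,0,0,8],
  [0,4,0,0,0,0,8],
  [0,4,0,0,0,0,8],
])

```text
time: 4.38
eef_pos: [0.5894, -0.2636, 0.057]
eef_rot: [-2.369, 2.056, -0.011]
force: [9.8, -3.9, 0.2]
gripper_width: 0.0138
```

Call:
carry_out([
  [0,-4,0,0,0,0,8],
  [0,-4,0,0,0,0,45],
  [0,-4,0,0,0,0,45],
  [0,-4,0,0,0,0,45],
  [0,-4,-40,0,0,0,45],
  [0,-4,-80,0,0,0,45],
  [0,-4,-120,0,0,0,45],
  [0,-30,-160,0,0,0,60],
  [0,-30,-180,0,0,0,60],
  [0,-30,-180,0,0,0,60],
  [0,-30,-180,0,0,0,60],
])

```text
time: 5.3
eef_pos: [0.6149, -0.258, 0.2368]
eef_rot: [-2.373, 2.058, 0.002]
force: [-0.5, -0.1, -1.0]
gripper_width: 0.0593
```

```bash
python3 - <<'E'
from h import *
s=observe();print(s['eef_pos'],s['eef_rot'],np.abs(s['dq']).max());I=camera("wrist");save(I,"pics/f1.png");save(I,"pics/f2.png",(130,120,390,290),3)
E
```

```text
[ 0.61485115 -0.25798143  0.23675098] [-2.37303327e+00  2.05804158e+00  2.05325760e-03] 0.0698770139859262
```

View pics/f2.png

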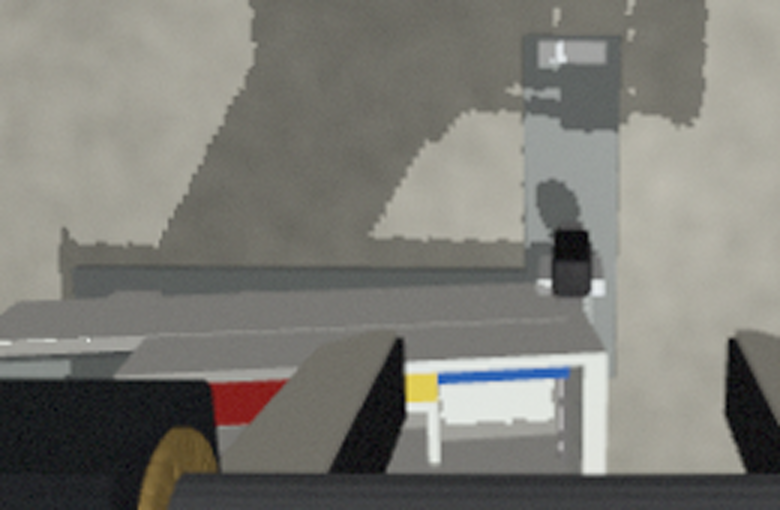

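View pics/f1.png

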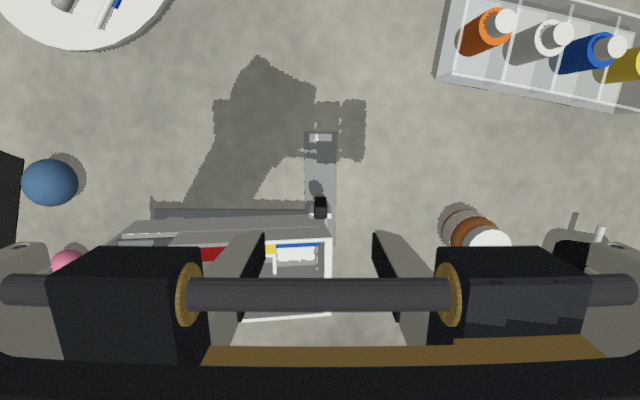

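```bash
python3 - <<'E'
from h import *
s=dict(eef_pos=np.array([.61485,-.25798,.23675]),eef_rot=np.array([-2.37303,2.05804,.00205]))
c=cam("wrist",s);f=lambda x,y,z:onz(c,(x/3+130-.33,y/3+120-.33),z)
ex=np.array([-.139,.990]);ey=np.array([-.990,-.139]);o=np.array([.507,-.170])
for n,p in dict(farbr=f(570,41,.044),nearbr=f(570,65,.044),knob=f(571,277,.087)).items(): print(n,p.round(4),(p[:2]-o)@ex,(p[:2]-o)@ey)
# view pose over scoop, tool x opposite scoop y (scoop yaw ~-12.5): tool x=-(.216,.976)
print(goal([.49,.215,.30],[-.216,-.976],0))
E
```

```text
farbr [ 0.6693 -0.2515  0.044 ] -0.10319233707074908 -0.1493260627279591
nearbr [ 0.6606 -0.2527  0.044 ] -0.10322589263396831 -0.14059717665390375
knob [ 0.5922 -0.2628  0.087 ] -0.10369191506472275 -0.07143619841618562
(array([-486. ,   56. ,  -63.6]), array([ 0.25,  0.11, 20.57]))
```

Call:
carry_out([
  [-486,34,-64,0,0,20.6,60],
  [-486,34,-64,0,0,20.6,60],
  [-486,34,-64,0,0,20.6,60],
  [-486,34,-64,0,0,20.6,60],
  [-486,34,-64,0,0,20.6,60],
  [-486,34,-64,0,0,20.6,60],
  [-486,34,-64,0,0,20.6,60],
  [-486,34,-64,0,0,20.6,60],
  [-486,34,-64,0,0,20.6,60],
  [-486,34,-64,0,0,20.6,60],
  [-486,34,-64,0,0,20.6,60],
  [-486,34,-64,0,0,20.6,60],
])

```text
time: 6.35
eef_pos: [0.51, 0.2201, 0.2982]
eef_rot: [1.966, -2.443, -0.005]
force: [0.2, 1.1, -0.4]
gripper_width: 0.0601
```

```bash
python3 - <<'E'
from h import *
s=observe();print(s['eef_pos'],s['qpos'].round(2))
print(goal([.512,.216,.27],[-.216,-.976],0))
E
```

```text
[0.5100028  0.22008342 0.29816869] [-0.43  0.4  -0.03  1.57  0.01  1.18 -2.24]
(array([ 3.5, -3. , 28.2]), array([ 0.36, -0.14,  0.11]))
```

Call:
carry_out([
  [0,0,10,0,0,0,60],
  [0,0,20,0,0,0,60],
  [0,0,20,0,0,0,60],
  [0,0,20,0,0,0,60],
])

```text
time: 6.68
eef_pos: [0.5127, 0.2143, 0.2782]
eef_rot: [1.957, -2.45, -0.0]
force: [0.0, 0.1, -0.4]
gripper_width: 0.06
```

```bash
python3 - <<'E'
from h import *
s=observe();print(repr(s['eef_pos']),repr(s['eef_rot']),np.abs(s['dq']).max());I=camera("wrist");save(I,"pics/g1.png");save(I,"pics/g2.png",(190,80,450,270),3)
E
```

```text
array([0.51270521, 0.21429929, 0.2781781 ]) array([ 1.95733804e+00, -2.44955720e+00, -2.62656288e-04]) 0.038755230897302415
```

View pics/g2.png

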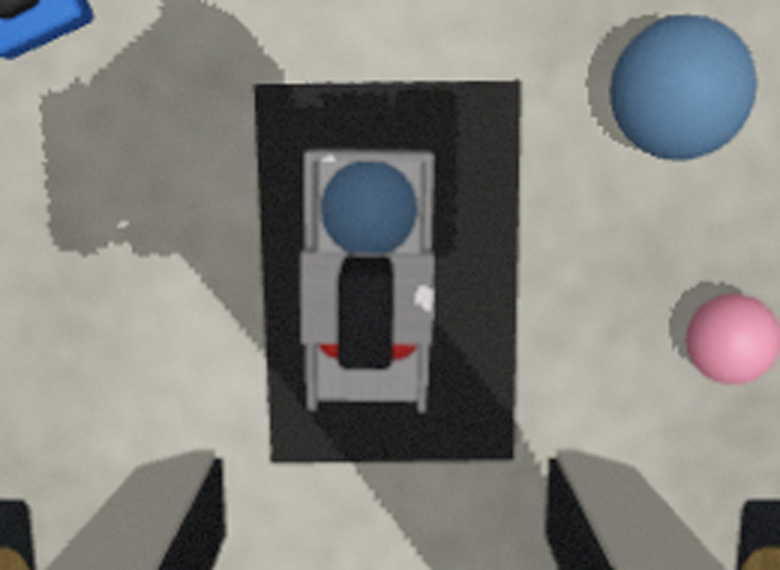

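```bash
python3 - <<'E'
from h import *
s=dict(eef_pos=np.array([.512705,.214299,.278178]),eef_rot=np.array([1.957338,-2.449557,-.00026]))
c=cam("wrist",s);f=lambda x,y,z:onz(c,(x/3+190-.33,y/3+80-.33),z)
g=[f(339,314,.116),f(392,314,.116)];print("grip w",np.linalg.norm(g[0]-g[1]),(g[0]+g[1])/2)
print("grip ends",f(366,258,.116),f(366,368,.116))
t=(f(305,152,.05)+f(434,152,.05))/2;l=(f(317,402,.023)+f(417,402,.023))/2
print("tail",t,np.linalg.norm(f(305,152,.05)-f(434,152,.05)),"lip",l,np.linalg.norm(t-l))
d=t-l;a=np.arctan2(d[1],d[0]);print(np.degrees(a));ex=np.array([np.cos(a),np.sin(a)]);print("origin",l[:2]+.056*ex,t[:2]-.056*ex)
e=f(305,152,.05);e2=f(434,152,.05);print("tail edge ang",np.degrees(np.arctan2(e2[1]-e[1],e2[0]-e[0]))+90)
b=[f(300,300,.072),f(434,300,.072)];print("bridge",(b[0]+b[1])/2,np.linalg.norm(b[0]-b[1]))
m=[f(254,86,.003),f(519,81,.003),f(513,459,.003),f(272,462,.003)];print("mat c",np.mean(m,0),np.degrees([np.arctan2(*(m[0]-m[3])[[1,0]]),np.arctan2(*(m[1]-m[2])[[1,0]])]))
print("tool y ang",np.degrees(np.arctan2(*(-R.from_rotvec(s['eef_rot']).as_matrix()[:2,1])[::-1])))
E
```

```text
grip w 0.018496478528635434 [0.51683011 0.22009299 0.116     ]
grip ends [0.53591699 0.21550653 0.116     ] [0.49782723 0.22430469 0.116     ]
tail [0.5688385  0.20752991 0.05      ] 0.05204911645262739 lip [0.45894456 0.23432036 0.023     ] 0.11629017927553613
-13.700590430069546
origin [0.51335118 0.22105686] [0.51443189 0.2207934 ]
tail edge ang -12.759544942328404
bridge [0.51382813 0.22091248 0.072     ] 0.05288637132492736
mat c [0.50832566 0.21239236 0.003     ] [-11.73837905 -11.78204633]
tool y ang -12.746758124927704
```

```bash
python3 - <<'E'
from h import *
print(observe()['eef_pos']);print(goal([.5145,.2207,.077],[-.230,-.973],0))
E
```

```text
[0.51341106 0.21463586 0.27918068]
(array([-6.800e+00, -1.000e-01,  2.022e+02]), array([ 0.12, -0.17,  0.54]))
```

Call:
carry_out([
  [-7,0,35,0,0,0.5,55],
  [-7,0,70,0,0,0.5,50],
  [-7,0,105,0,0,0.5,50],
  [-7,0,140,0,0,0.5,50],
  [-7,0,150,0,0,0.5,50],
  [-7,0,150,0,0,0.5,50],
])

```text
time: 7.23
eef_pos: [0.5136, 0.2218, 0.128]
eef_rot: [1.948, -2.456, -0.002]
force: [-0.3, -1.1, -0.5]
gripper_width: 0.05
```

```bash
python3 - <<'E'
from h import *
s=observe();print(repr(s['eef_pos']));I=camera("wrist");save(I,"pics/i2.png",(190,80,450,290),3)
print(goal([.5145,.2207,.077],[-.230,-.973],0))
E
```

```text
array([0.5135697 , 0.22181922, 0.12797919])
(array([ 2.3,  0.2, 53.3]), array([ 0.05, -0.07,  0.15]))
```

View pics/i2.png

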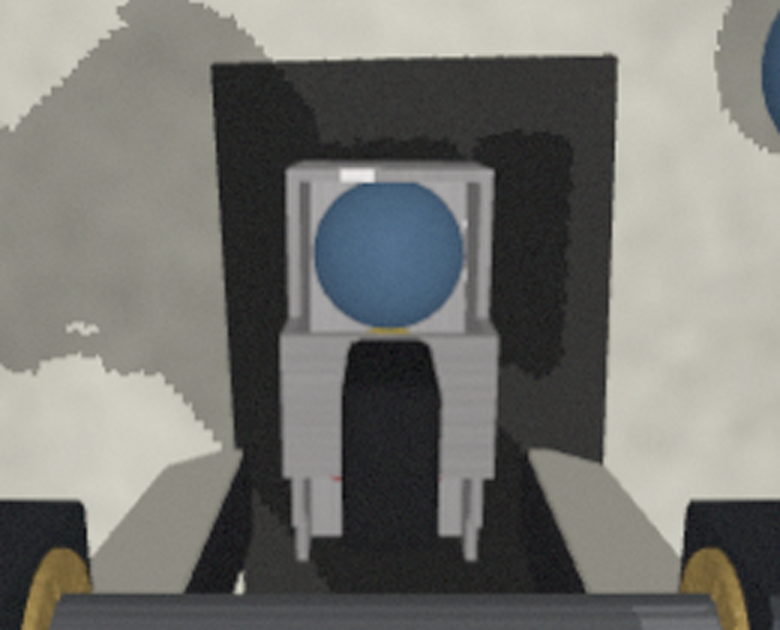

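Call:
carry_out([
  [0,0,20,0,0,0,50],
  [0,0,40,0,0,0,50],
  [0,0,51,0,0,0,50],
  [0,0,51,0,0,0,50],
  [0,0,51,0,0,0,50],
  [0,0,51,0,0,0,12],
  [0,0,51,0,0,0,12],
  [0,0,51,0,0,0,12],
  [0,0,51,0,0,0,12],
  [0,0,51,0,0,0,12],
  [0,0,51,0,0,0,12],
], grip_force=50)

```text
time: 8.2
eef_pos: [0.5149, 0.2236, 0.0796]
eef_rot: [1.954, -2.459, 0.0]
force: [-0.3, -0.6, 0.8]
gripper_width: 0.0198
```

Call:
carry_out([
  [0,0,-3,0,0,0,12],
  [0,0,-8,0,0,0,12],
  [0,0,-16,0,0,0,12],
  [0,0,-28,0,0,0,12],
  [0,0,-42,0,0,0,12],
  [0,0,-57,0,0,0,12],
  [0,0,-72,0,0,0,12],
  [0,0,-87,0,0,0,12],
  [0,0,-101,0,0,0,12],
  [0,0,-113,0,0,0,12],
  [0,0,-121,0,0,0,12],
  [0,0,-125,0,0,0,12],
])

```text
time: 9.2
eef_pos: [0.5154, 0.2244, 0.206]
eef_rot: [-1.954, 2.457, -0.001]
force: [0.3, -0.2, -3.5]
gripper_width: 0.0199
```

```bash
python3 - <<'E'
from h import *
s=observe();print(repr(s['eef_pos']),s['gripper_width'],s['force'],s['qpos'].round(2));
print(goal([.596,-.0795,.217],[.139,-.990],0))
t=camera("top");save(t,"pics/j1.png",(150,130,430,270),2.8)
E
```

```text
array([0.51535214, 0.22442685, 0.20603864]) 0.019894347673012784 [ 0.33449675 -0.16387632 -3.52798116] [-0.43  0.49 -0.03  1.7   0.01  0.95 -2.26]
(array([ 277.9, -147.1,  -11.2]), array([ -0.11,   0.07, -21.03]))
```

View pics/j1.png

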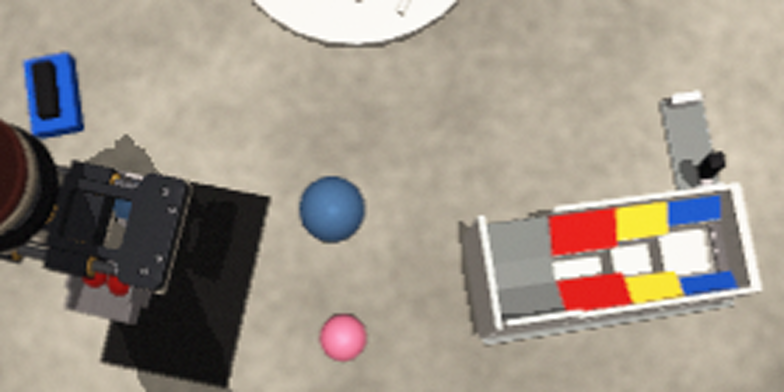

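Call:
carry_out([
  [3,-1,-1,0,0,0,12],
  [9,-4,-2,0,0,-0.5,12],
  [18,-9,-4,0,0,-1,12],
  [30,-16,-6,0,0,-2,12],
  [44,-24,-8,0,0,-3,12],
  [60,-32,-10,0,0,-4,12],
  [76,-41,-11,0,0,-5.5,12],
  [92,-50,-11,0,0,-7,12],
  [107,-58,-11,0,0,-8.5,12],
  [119,-64,-11,0,0,-10,12],
  [127,-69,-11,0,0,-11,12],
  [131,-71,-11,0,0,-11,12],
])

```text
time: 10.25
eef_pos: [0.5546, 0.077, 0.2146]
eef_rot: [2.176, -2.263, 0.001]
force: [0.1, -1.5, -3.1]
gripper_width: 0.0199
```

```bash
python3 - <<'E'
from h import *
s=observe();print(repr(s['eef_pos']),s['gripper_width'],s['force'])
print(goal([.596,-.0795,.217],[.139,-.990],0))
E
```

```text
array([0.55463625, 0.07702648, 0.21458881]) 0.019916488439857164 [ 0.05881482 -1.49736293 -3.13364841]
(array([154.8, -47.4,  -2.2]), array([  0.1 ,  -0.11, -10.23]))
```

Call:
carry_out([
  [3,-1,0,0,0,0,12],
  [9,-3,0,0,0,-0.5,12],
  [20,-6,-1,0,0,-1,12],
  [34,-10,-2,0,0,-2,12],
  [51,-16,-2,0,0,-3,12],
  [69,-21,-2,0,0,-4,12],
  [88,-27,-2,0,0,-5.5,12],
  [106,-33,-2,0,0,-7,12],
  [123,-38,-2,0,0,-8.5,12],
  [138,-42,-2,0,0,-10,12],
  [148,-46,-2,0,0,-10.2,12],
  [154,-47,-2,0,0,-10.2,12],
])

```text
time: 11.25
eef_pos: [0.5964, -0.0767, 0.2172]
eef_rot: [2.372, -2.06, 0.001]
force: [-0.0, 0.4, -3.0]
gripper_width: 0.0197
```

```bash
python3 - <<'E'
from h import *
s=observe();print(repr(s['eef_pos']),repr(s['eef_rot']),s['gripper_width'],s['force'],np.abs(s['dq']).max())
for n in("wrist","top","scene"):
    I=camera(n);save(I,f"pics/k_{n}.png")
I=cv2.imread("pics/k_top.png")[:,:,::-1];save(I,"pics/k_topz.png",(250,120,450,270),4)
I=cv2.imread("pics/k_scene.png")[:,:,::-1];save(I,"pics/k_scz.png",(220,110,400,260),4)
print(goal([.596,-.0795,.217],[.139,-.990],0))
E
```

```text
array([ 0.59642484, -0.07670391,  0.21717192]) array([ 2.37168426e+00, -2.05959895e+00,  5.98230409e-04]) 0.019691561972551352 [-0.00590341  0.39359526 -2.9818036 ] 0.10664042267328004
(array([5. , 0.6, 0.3]), array([0.03, 0.05, 0.16]))
```

View pics/k_topz.png

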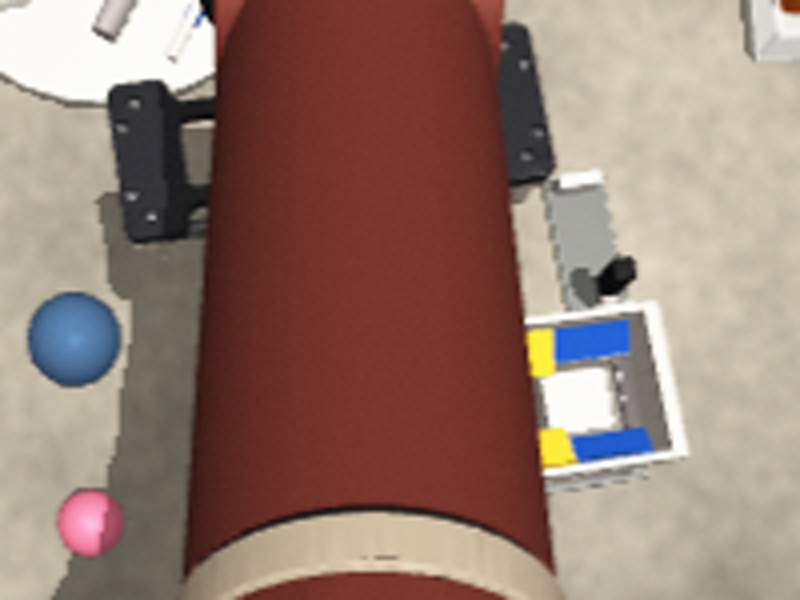

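View pics/k_scz.png

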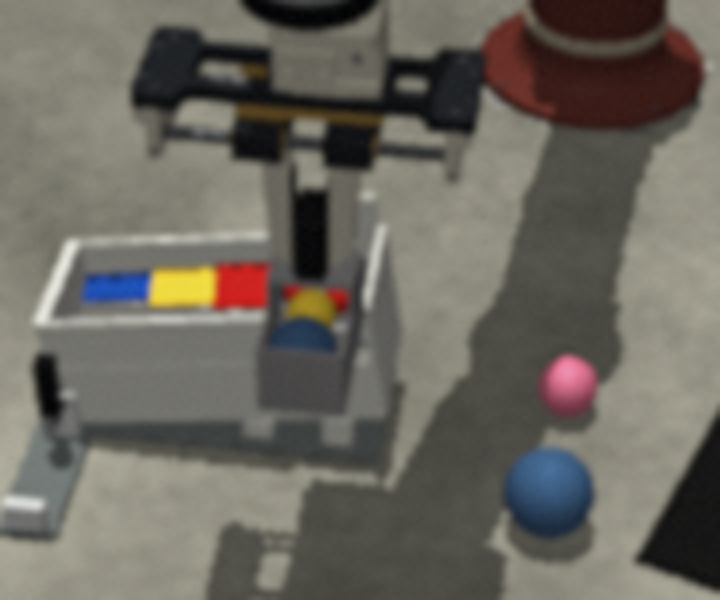

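View pics/k_wrist.png

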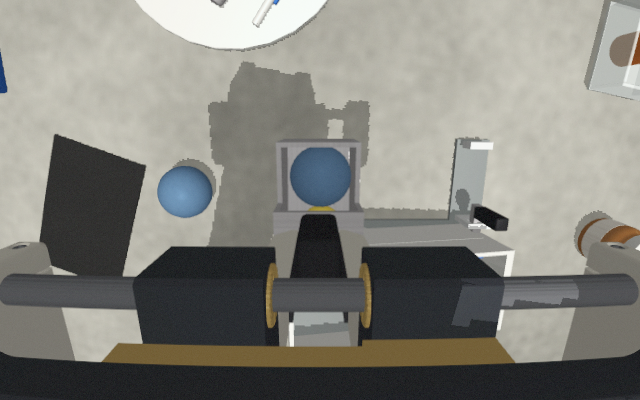

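```bash
python3 - <<'E'
from h import *
cs=cam("scene");f=lambda x,y,z:onz(cs,(x/4+220-.4,y/4+110-.4),z)
ex=np.array([-.139,.990]);ey=np.array([-.990,-.139]);o=np.array([.508,-.170])
G=lambda p:np.array([(p[:2]-o)@ex,(p[:2]-o)@ey])*1000
s=observe();print(s['eef_pos'],"TCP",G(s['eef_pos']).round(1))
for n,p,z in [("tail bot L",(259,402),.1406),("tail bot R",(345,413),.1406),("tail top L",(260,348),.1876),("tail top R",(352,357),.1876),("grip L",(294,275),.22),("foot rim far",(38,323),.096),("head wall far top",(375,310),.134),("knob top",(46,358),.087)]:
    q=f(*p,z);print(n,q.round(4),G(q).round(1))
E
```

```text
[ 0.5959064  -0.07450988  0.21728836] TCP [  82.3 -100.3]
tail bot L [ 0.6469 -0.0957  0.1406] [  54.3 -147.8]
tail bot R [ 0.6421 -0.0435  0.1406] [ 106.5 -150.3]
tail top L [ 0.6513 -0.0922  0.1876] [  57.1 -152.6]
tail top R [ 0.6442 -0.0387  0.1876] [ 111.  -153.1]
grip L [ 0.6196 -0.0808  0.22  ] [  72.8 -122.9]
foot rim far [ 0.5668 -0.2767  0.096 ] [-113.8  -43.3]
head wall far top [ 0.5365 -0.0539  0.134 ] [111.  -44.4]
knob top [ 0.5888 -0.2627  0.087 ] [-103.   -67.1]
```

```bash
python3 - <<'E'
import numpy as np
y0,z0=-100.3,217.3
for th,yl,zl in [(0,-44,150),(0,-22,132),(5,-21,130),(10,-20,126),(15,-20,121),(20,-19,117),(25,-19,114),(30,-19,112),(35,-18,112),(40,-18,112),(45,-18,112)]:
    t=np.radians(th);a=56*np.cos(t)-56.6*np.sin(t);b=56*np.sin(t)+56.6*np.cos(t)
    print(th, "dy",round(yl-a-y0,1),"dz",round(z0-(zl+b),1))
E
```

```text
0 dy 0.3 dz 10.7
0 dy 22.3 dz 28.7
5 dy 28.4 dz 26.0
10 dy 35.0 dz 25.8
15 dy 40.9 dz 27.1
20 dy 48.0 dz 28.0
25 dy 54.5 dz 28.3
30 dy 61.1 dz 28.3
35 dy 68.9 dz 26.8
40 dy 75.8 dz 25.9
45 dy 82.7 dz 25.7
```

Call:
carry_out([
  [2,0,3,0,0,0,12],
  [4,1,7,0,0,0,12],
  [4,4,12,0,0,0,12],
  [4,8,17,0,0,0,12],
  [4,13,22,0,0,0,12],
  [4,18,26,0,0,0,12],
  [4,21,28,0,0,0,12],
  [4,22,28.5,0,0,0,12],
  [4,22,28.5,0,0,0,12],
])

```text
time: 12.15
eef_pos: [0.5817, -0.0809, 0.1929]
eef_rot: [-2.363, 2.049, -0.02]
force: [6.3, 1.5, 3.9]
gripper_width: 0.0198
```

```bash
python3 - <<'E'
from h import *
ex=np.array([-.139,.990]);ey=np.array([-.990,-.139]);o=np.array([.508,-.170])
s=observe();p=s['eef_pos'];print(p,(p[:2]-o)@ex,(p[:2]-o)@ey,s['force'],s['gripper_width'])
I=camera("scene");save(I,"pics/l.png",(220,110,400,260),4)
print(goal(p,[.139,-.99],0))
E
```

```text
[ 0.58168734 -0.08094128  0.19292031] 0.07792559755615792 -0.08532962861587763 [6.32811458 1.50474879 3.91258672] 0.019807520861166193
(array([ 0.,  0., -0.]), array([-1.05, -0.06,  0.15]))
```

View pics/l.png

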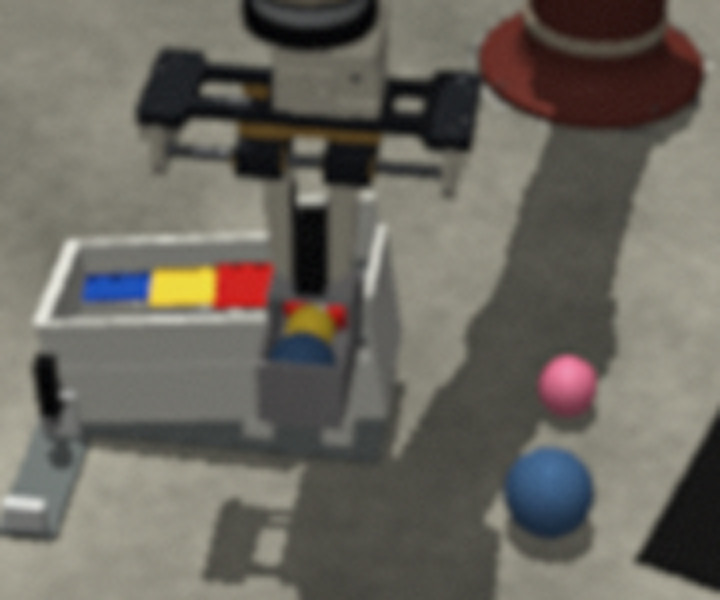

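Call:
carry_out([
  [0,-4,-4,0,0,0,12],
  [0,-8,-8,0,0,0,12],
  [0,-12,-10,0,0,0,12],
  [0,-14,-10,0,0,0,12],
  [0,-14,-10,0,0,0,12],
])

```text
time: 12.62
eef_pos: [0.588, -0.0803, 0.1983]
eef_rot: [2.373, -2.057, -0.003]
force: [0.1, 0.2, -3.8]
gripper_width: 0.0196
```

```bash
python3 - <<'E'
from h import *
ex=np.array([-.139,.990]);ey=np.array([-.990,-.139]);o=np.array([.508,-.170])
s=observe();p=s['eef_pos'];print(p,(p[:2]-o)@ex,(p[:2]-o)@ey,s['force'],s['gripper_width'])
I=camera("scene");save(I,"pics/m.png",(270,130,370,230),6);I=camera("wrist");save(I,"pics/mw.png",(220,120,420,260),4)
print(goal(p,[.139,-.99],0))
c=cam("wrist",dict(eef_pos=np.array([.5229,-.2917,.2625]),eef_rot=np.array([2.363,-2.07,-.001]))); q=lambda x,y:((x)/3+70-.33,(y)/3+40-.33)
for n,pp,z in [("wall end top",(235,318),.125),("wall end top bottom-line",(235,329),.125),("headwall far top",(27,322),.134),("headwall far top",(27,322),.144),("chute far edge L",(92,325),.104),("chute far edge R",(263,328),.0945)]:
    P=onz(c,q(*pp),z);print(n,((P[:2]-o)@ex*1000).round(1),((P[:2]-o)@ey*1000).round(1))
E
```

```text
[ 0.58799546 -0.08028948  0.19834076] 0.0776940446378472 -0.0916652708180833 [ 0.10170161  0.18430728 -3.82155646] 0.019598213039025314
(array([-0.1, -0.4, -0.1]), array([0.15, 0.02, 0.16]))
wall end top 40.1 -45.2
wall end top bottom-line 40.6 -41.7
headwall far top 103.9 -45.9
headwall far top 96.1 -46.6
chute far edge L 103.2 -42.4
chute far edge R 46.9 -39.5
```

View pics/m.png

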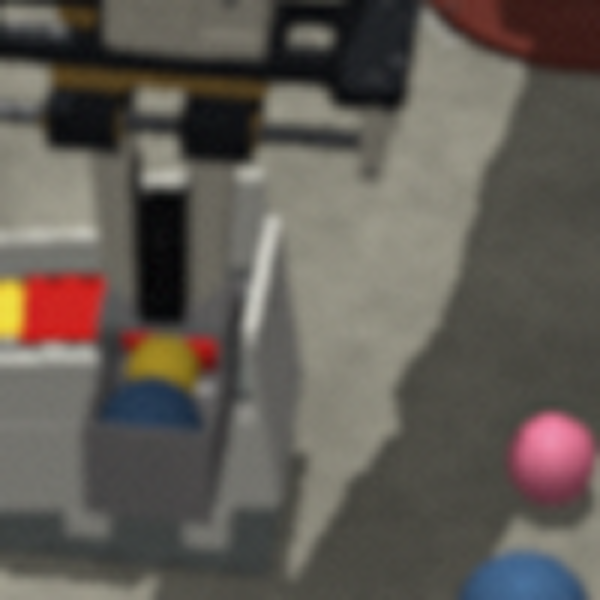

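View pics/mw.png

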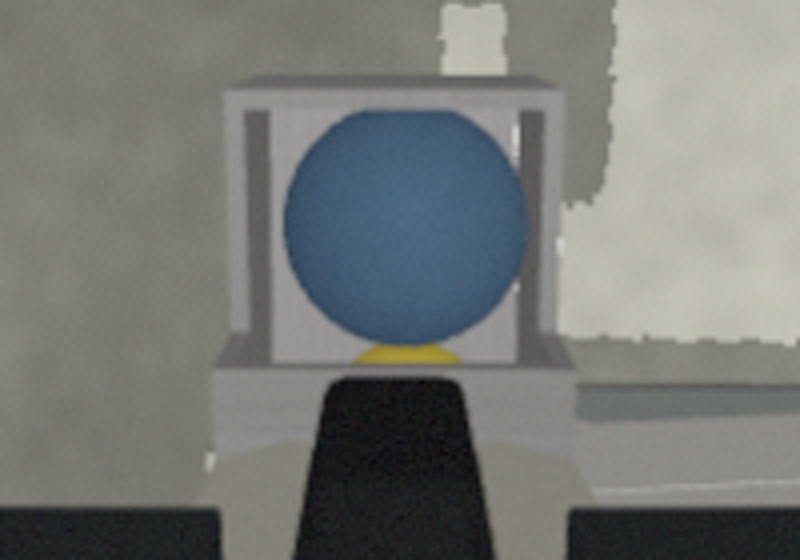

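```bash
python3 - <<'E'
from h import *
ex=np.array([-.139,.990,0]);ey=np.array([-.990,-.139,0]);o=np.array([.508,-.170,0])
cs=cam("scene");ct=cam("top");cw=cam("wrist",dict(eef_pos=np.array([.5229,-.2917,.2625]),eef_rot=np.array([2.363,-2.07,-.001])))
def ony(c,px,y):
    O,d=ray(c,px);t=(y-(O-o)@ey)/(d@ey);P=O+d*t;return ((P-o)@ex*1000).round(1),(P[2]*1000).round(1)
b3=lambda x,y:(x/3+210-.33,y/3+150-.33)
b2=lambda x,y:(x/5+300-.4,y/5+150-.4)
cc2=lambda x,y:((x)/3+70-.33,(y)/3+40-.33)
for y in(-.042,-.046):
    for n,p in [("edge",(250,152)),("edge",(300,150)),("wallend",(240,123)),("wallend",(240,150)),("foot",(58,123)),("hd corner",(305,98)),("hd bot",(305,150))]: print(y,n,ony(cs,b3(*p),y))
    for n,p in [("w edge",(150,322)),("w edge",(110,322)),("wallend",(235,318)),("wallend bot",(372,318))]: print(y,n,ony(cw,cc2(*p),y))
I=cv2.imread("pics/a_scene.png")[:,:,::-1];save(I,"pics/n.png",(225,150,325,225),8)
E
```

```text
-0.042 edge (np.float64(57.0), np.float64(80.5))
-0.042 edge (np.float64(101.4), np.float64(88.2))
-0.042 wallend (np.float64(48.8), np.float64(112.9))
-0.042 wallend (np.float64(48.1), np.float64(81.8))
-0.042 foot (np.float64(-114.6), np.float64(93.7))
-0.042 hd corner (np.float64(105.4), np.float64(147.1))
-0.042 hd bot (np.float64(105.8), np.float64(88.8))
-0.042 w edge (np.float64(91.5), np.float64(89.0))
-0.042 w edge (np.float64(109.8), np.float64(84.3))
-0.042 wallend (np.float64(66.3), np.float64(76.6))
-0.042 wallend bot (np.float64(9.5), np.float64(89.3))
-0.046 edge (np.float64(57.7), np.float64(84.0))
-0.046 edge (np.float64(101.9), np.float64(91.7))
-0.046 wallend (np.float64(49.6), np.float64(116.3))
-0.046 wallend (np.float64(48.9), np.float64(85.3))
-0.046 foot (np.float64(-113.2), np.float64(97.2))
-0.046 hd corner (np.float64(105.9), np.float64(150.4))
-0.046 hd bot (np.float64(106.3), np.float64(92.3))
-0.046 w edge (np.float64(54.2), np.float64(147.8))
-0.046 w edge (np.float64(69.3), np.float64(144.0))
-0.046 wallend (np.float64(33.3), np.float64(137.6))
-0.046 wallend bot (np.float64(-13.6), np.float64(148.1))
```

View pics/n.png

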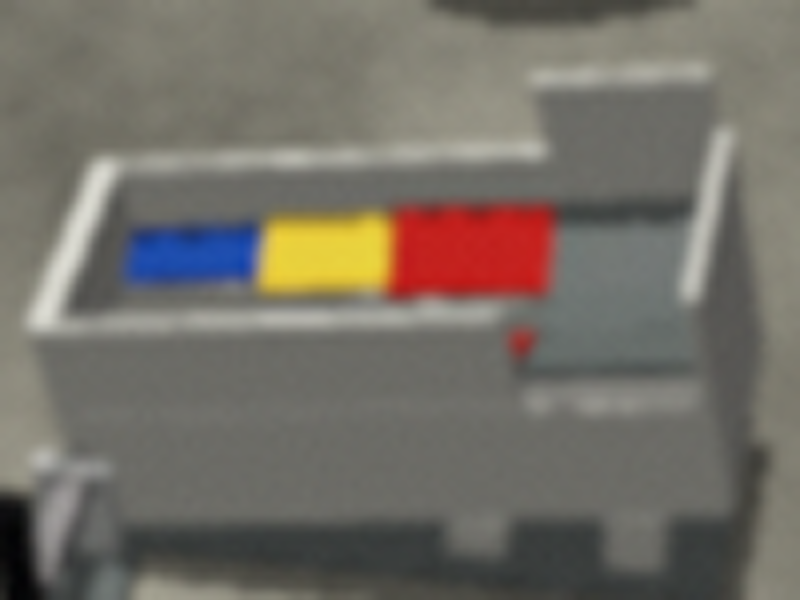

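```bash
python3 - <<'E'
from h import *
ex=np.array([-.139,.990,0]);ey=np.array([-.990,-.139,0]);o=np.array([.508,-.170,0])
cs=cam("scene");ct=cam("top");cw=cam("wrist",dict(eef_pos=np.array([.5229,-.2917,.2625]),eef_rot=np.array([2.363,-2.07,-.001])))
b2=lambda x,y:(x/5+300-.4,y/5+150-.4)
cc2=lambda x,y:((x)/3+70-.33,(y)/3+40-.33)
n=lambda x,y:(x/8+225-.44,y/8+150-.44)
def show(t,r):
    P,e=r;print(t,[((P-o)@ex*1000).round(1),((P-o)@ey*1000).round(1),(P[2]*1000).round(1)],"gap",(e*1000).round(1))
show("head -y outer top/scene,top",tri(ct,b2(104,285),cs,n(703,300)))
show("head -y outer wrist,scene",tri(cw,cc2(26,322),cs,n(703,300)))
show("head -y inner top",tri(ct,b2(117,290),cs,n(682,295)))
show("head -y inner wrist",tri(cw,cc2(38,322),cs,n(682,295)))
show("head +y outer top",tri(ct,b2(137,487),cs,n(735,130)))
show("wallend top",tri(ct,b2(240,273),cs,n(508,312)))
show("wallend wr",tri(cw,cc2(235,319),cs,n(508,312)))
show("foot",tri(ct,b2(575,229),cs,n(32,325)))
show("edge head end",tri(cw,cc2(100,322),cs,n(695,402)))
E
```

```text
head -y outer top/scene,top [np.float64(107.5), np.float64(-44.4), np.float64(133.9)] gap 2.2
head -y outer wrist,scene [np.float64(107.4), np.float64(-44.8), np.float64(132.5)] gap 3.6
head -y inner top [np.float64(101.2), np.float64(-41.5), np.float64(132.8)] gap 0.5
head -y inner wrist [np.float64(101.0), np.float64(-45.2), np.float64(134.6)] gap 2.5
head +y outer top [np.float64(107.0), np.float64(47.1), np.float64(133.5)] gap 1.2
wallend top [np.float64(44.3), np.float64(-42.6), np.float64(120.0)] gap 1.2
wallend wr [np.float64(44.1), np.float64(-43.9), np.float64(120.0)] gap 2.5
foot [np.float64(-116.9), np.float64(-42.4), np.float64(95.9)] gap 2.9
edge head end [np.float64(107.4), np.float64(-43.4), np.float64(91.1)] gap 3.1
```

Call:
carry_out([
  [2,0,0,0,0,0,12],
  [4,0,0,0,0,0,12],
  [4.5,0,0,0,0,0,12],
  [4.5,0,0,0,0,0,12],
])

```text
time: 13.05
eef_pos: [0.5892, -0.0853, 0.1989]
eef_rot: [2.373, -2.059, -0.0]
force: [0.1, -0.3, -3.1]
gripper_width: 0.0196
```

```bash
python3 - <<'E'
from h import *
ex=np.array([-.139,.990]);ey=np.array([-.990,-.139]);o=np.array([.508,-.170])
s=observe();p=s['eef_pos'];print(p,(p[:2]-o)@ex,(p[:2]-o)@ey,s['force'],s['gripper_width'])
I=camera("scene");save(I,"pics/q.png",(270,140,345,215),8)
print(goal(p,[.139,-.99],0))
E
```

```text
[ 0.58917068 -0.08531698  0.19890338] 0.07255346044501969 -0.09212991312263527 [ 0.08044708 -0.26061064 -3.13071507] 0.019552334403662545
(array([0.3, 0.1, 0. ]), array([0.01, 0.  , 0.13]))
```

View pics/q.png

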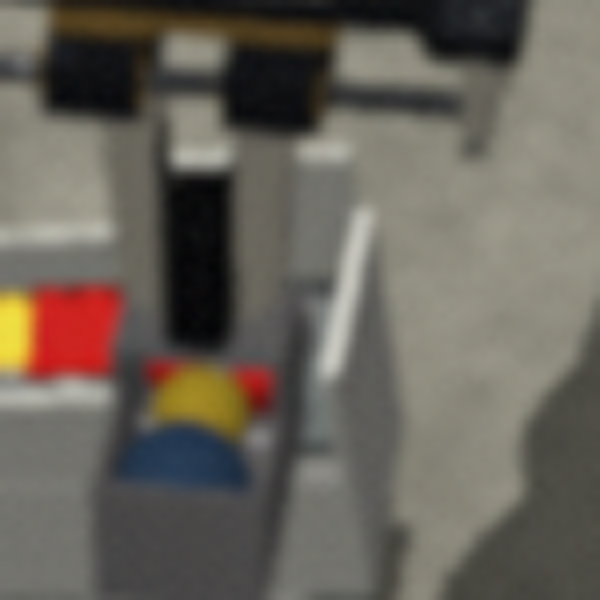

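Call:
carry_out([
  [0,3,0,0,0,0,12],
  [0,7,1,0,0,0,12],
  [0,11,2,0,0,0,12],
  [0,14,3,0,0,0,12],
  [0,14,3,0,0,0,12],
  [0,14,3,0,0,0,12],
])

```text
time: 13.6
eef_pos: [0.5752, -0.0867, 0.196]
eef_rot: [2.374, -2.058, -0.0]
force: [-0.4, -0.2, -3.5]
gripper_width: 0.0201
```

```bash
python3 - <<'E'
from h import *
ex=np.array([-.139,.990]);ey=np.array([-.990,-.139]);o=np.array([.508,-.170])
s=observe();p=s['eef_pos'];print(p,(p[:2]-o)@ex,(p[:2]-o)@ey,s['force'],s['gripper_width'])
print(goal(p,[.139,-.99],0))
I=camera("scene");save(I,"pics/q2.png",(270,140,345,215),8)
E
```

```text
[ 0.57523722 -0.08673292  0.19600793] 0.07308843875361763 -0.07813897206282912 [-0.38838112 -0.15887705 -3.48437645] 0.020059681611060278
(array([0., 0., 0.]), array([0.  , 0.  , 0.16]))
```

View pics/q2.png

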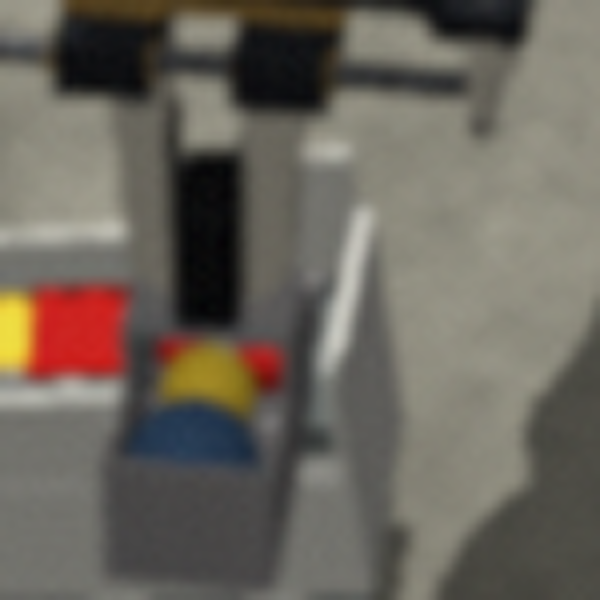

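```bash
python3 - <<'E'
import numpy as np
y0,z0=-78.1,196
for th,yl,zl in [(3,-22,137),(6,-22,134),(9,-22,131),(12,-22,128),(15,-21,125),(18,-21,122),(21,-20,120),(24,-20,118),(27,-20,117),(30,-20,116),(33,-20,115),(36,-20,115),(40,-20,115),(45,-20,115)]:
    t=np.radians(th);a=56*np.cos(t)-56.6*np.sin(t);b=56*np.sin(t)+56.6*np.cos(t)
    print(th, "dy",round(yl-a-y0,1),"dz",round(z0-(zl+b),1))
E
```

```text
3 dy 3.1 dz -0.5
6 dy 6.3 dz -0.1
9 dy 9.6 dz 0.3
12 dy 13.1 dz 1.0
15 dy 17.7 dz 1.8
18 dy 21.3 dz 2.9
21 dy 26.1 dz 3.1
24 dy 30.0 dz 3.5
27 dy 33.9 dz 3.1
30 dy 37.9 dz 3.0
33 dy 42.0 dz 3.0
36 dy 46.1 dz 2.3
40 dy 51.6 dz 1.6
45 dy 58.5 dz 1.4
```

Call:
carry_out([
  [0,1.5,0,1.5,0,0,12],
  [0,3.1,-0.5,3,0,0,12],
  [0,4.7,-0.3,4.5,0,0,12],
  [0,6.3,-0.1,6,0,0,12],
  [0,8,0.1,7.5,0,0,12],
  [0,9.6,0.3,9,0,0,12],
  [0,11.4,0.6,10.5,0,0,12],
  [0,13.1,1,12,0,0,12],
  [0,15.4,1.4,13.5,0,0,12],
  [0,17.7,1.8,15,0,0,12],
  [0,19.5,2.3,16.5,0,0,12],
  [0,21.3,2.9,18,0,0,12],
])

```text
time: 14.65
eef_pos: [0.5544, -0.0897, 0.1933]
eef_rot: [-2.183, 1.892, -0.301]
force: [-0.0, 0.5, -3.1]
gripper_width: 0.0196
```

```bash
python3 - <<'E'
from h import *
ex=np.array([-.139,.990]);ey=np.array([-.990,-.139]);o=np.array([.508,-.170])
s=observe();p=s['eef_pos'];print(p,(p[:2]-o)@ex,(p[:2]-o)@ey,s['force'],s['gripper_width'],s['qpos'].round(2))
print(goal(p,[.139,-.99],0))
I=camera("scene");save(I,"pics/r1.png",(220,130,345,215),6)
E
```

```text
[ 0.55437291 -0.08968154  0.19331641] 0.07306944318132233 -0.05707344321713696 [-0.02778461  0.54812855 -3.14677541] 0.01962444310781881 [ 0.31  0.4  -0.19  1.98 -0.04  0.47 -1.24]
(array([0., 0., 0.]), array([-18.07,   0.02,   0.18]))
```

View pics/r1.png

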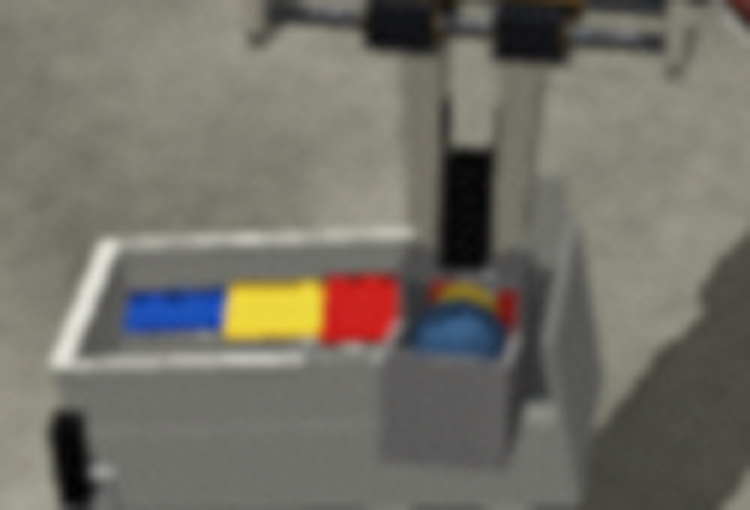

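```bash
python3 - <<'E'
import numpy as np
y0,z0=-57.1,193.3
c,s=np.cos(np.radians(18)),np.sin(np.radians(18))
for th,yl,zl in [(18,-21,122),(20,-20,121),(22,-20,120),(24,-20,119),(26,-20,118),(28,-20,117),(30,-20,116),(33,-20,116),(36,-20,116)]:
    t=np.radians(th);a=56*np.cos(t)-56.6*np.sin(t);b=56*np.sin(t)+56.6*np.cos(t)
    dy=yl-a-y0;dz=z0-(zl+b);print(th-18,round(c*dy+s*dz,1),round(-s*dy+c*dz,1))
E
```

```text
0 0.4 0.1
2 3.6 -1.2
4 6.0 -2.1
6 8.5 -2.9
8 11.0 -3.7
10 13.5 -4.4
12 16.2 -5.0
15 19.7 -7.1
18 23.4 -9.1
```

Call:
carry_out([
  [0,1.8,-0.6,1,0,0,12],
  [0,3.6,-1.2,2,0,0,12],
  [0,4.8,-1.6,3,0,0,12],
  [0,6,-2.1,4,0,0,12],
  [0,7.3,-2.5,5,0,0,12],
  [0,8.5,-2.9,6,0,0,12],
  [0,8.5,-2.9,6,0,0,12],
  [0,8.5,-2.9,6,0,0,12],
  [0,8.5,-2.9,6,0,0,12],
  [0,8.5,-2.9,6,0,0,12],
  [0,8.5,-2.9,6,0,0,12],
  [0,8.5,-2.9,6,0,0,12],
])

```text
time: 15.7
eef_pos: [0.5458, -0.0908, 0.1933]
eef_rot: [-2.115, 1.833, -0.39]
force: [1.0, 0.7, -2.0]
gripper_width: 0.0198
```

```bash
cat > st.py <<'E'
from h import *
import sys
ex=np.array([-.139,.990]);ey=np.array([-.990,-.139]);o=np.array([.508,-.170])
s=observe();p=s['eef_pos'];print(s['time'],p,(p[:2]-o)@ex,(p[:2]-o)@ey,s['force'],s['gripper_width'],s['qpos'].round(2))
print(goal(p,[.139,-.99],0))
I=camera("scene");save(I,sys.argv[1],(220,130,345,215),6)
E
python3 st.py pics/r2.png
```

```text
15.7 [ 0.54582871 -0.09082874  0.19334279] 0.07312135345169624 -0.04845522658704283 [ 0.98216195  0.72358046 -1.99896836] 0.01975660524481229 [ 0.41  0.37 -0.27  2.08 -0.1   0.3  -1.16]
(array([0., 0., 0.]), array([-24.01,   0.04,   0.18]))
```

View pics/r2.png

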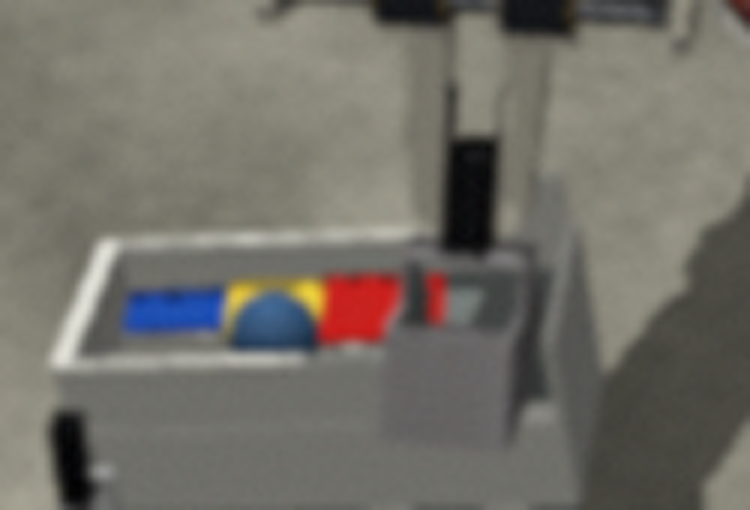

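Call:
carry_out([
  [0,2.5,-0.8,2,0,0,12],
  [0,5,-1.5,4,0,0,12],
  [0,5,-1.5,4,0,0,12],
  [0,5,-1.5,4,0,0,12],
  [0,5,-1.5,4,0,0,12],
  [0,5,-1.5,4,0,0,12],
])

```text
time: 16.25
eef_pos: [0.5413, -0.0917, 0.1931]
eef_rot: [-2.068, 1.793, -0.448]
force: [-0.9, 0.1, -1.3]
gripper_width: 0.0201
```

```bash
python3 st.py pics/r3.png
```

```text
16.25 [ 0.54130557 -0.09168315  0.19305339] 0.0729042108366302 -0.04385855359189607 [-0.89052159  0.10856667 -1.31326306] 0.020069644573864634 [ 0.5   0.36 -0.36  2.15 -0.15  0.19 -1.1 ]
(array([0., 0., 0.]), array([-2.805e+01,  2.000e-02,  1.800e-01]))
```

View pics/r3.png

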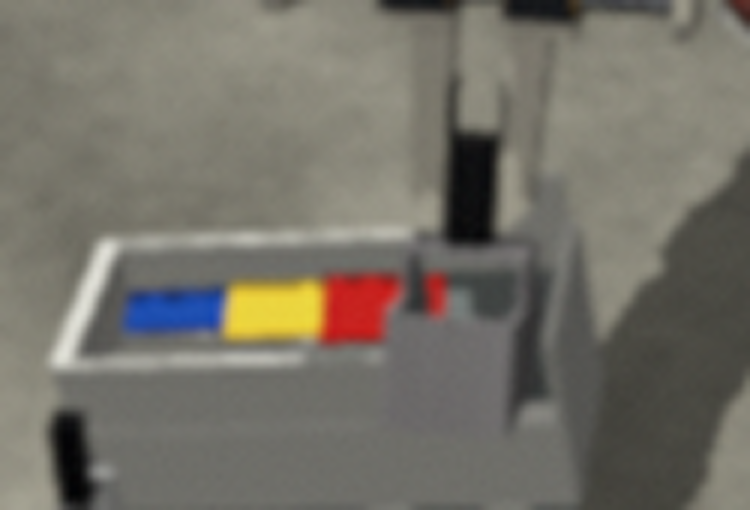

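```bash
python3 - <<'E'
import numpy as np
y0,z0=-43.9,193.0;A=28
c,s=np.cos(np.radians(A)),np.sin(np.radians(A))
for th,yl,zl in [(28,-20,117),(24,-21,119),(20,-21,122),(16,-22,126),(12,-22,130),(8,-23,136),(4,-24,141),(0,-26,147),(0,-35,155),(0,-50,162),(0,-62,166),(0,-66,167)]:
    t=np.radians(th);a=56*np.cos(t)-56.6*np.sin(t);b=56*np.sin(t)+56.6*np.cos(t)
    dy=yl-a-y0;dz=z0-(zl+b);print(f"[0, {c*dy+s*dz:.1f}, {-s*dy+c*dz:.1f}, {th-A}, 0, 0, 12],")
E
```

```text
[0, 0.8, -0.7, 0, 0, 0, 12],
[0, -4.9, 2.0, -4, 0, 0, 12],
[0, -9.8, 3.7, -8, 0, 0, 12],
[0, -15.8, 5.2, -12, 0, 0, 12],
[0, -20.5, 6.4, -16, 0, 0, 12],
[0, -26.8, 6.5, -20, 0, 0, 12],
[0, -32.2, 7.6, -24, 0, 0, 12],
[0, -38.6, 8.5, -28, 0, 0, 12],
[0, -50.3, 5.7, -28, 0, 0, 12],
[0, -66.8, 6.6, -28, 0, 0, 12],
[0, -79.3, 8.7, -28, 0, 0, 12],
[0, -83.3, 9.6, -28, 0, 0, 12],
```

Call:
carry_out([
  [0,-4.9,2,-4,0,0,12],
  [0,-9.8,3.7,-8,0,0,12],
  [0,-15.8,5.2,-12,0,0,12],
  [0,-20.5,6.4,-16,0,0,12],
  [0,-26.8,6.5,-20,0,0,12],
  [0,-32.2,7.6,-24,0,0,12],
  [0,-38.6,8.5,-28,0,0,12],
  [0,-50.3,5.7,-28,0,0,12],
  [0,-66.8,6.6,-28,0,0,12],
  [0,-79.3,8.7,-28,0,0,12],
  [0,-83.3,9.6,-28,0,0,12],
  [0,-83.3,9.6,-28,0,0,12],
])

```text
time: 17.3
eef_pos: [0.6189, -0.0798, 0.2232]
eef_rot: [-2.374, 2.056, -0.001]
force: [-0.1, 0.0, -2.3]
gripper_width: 0.0197
```

```bash
python3 - <<'E'
from h import *
s=observe();p=s['eef_pos'];print(s['time'],p,s['force'],s['qpos'].round(2))
# scoop back to original pose: TCP (.5149,.2236), tool x of then
Rg=R.from_rotvec([1.954,-2.459,0]);R0=R.from_rotvec(s['eef_rot']);print(Rg.as_matrix()[:,0])
print(goal([.5149,.2236,.18],Rg.as_matrix()[:2,0],0))
I=camera("wrist");save(I,"pics/s1.png")
E
```

```text
17.3 [ 0.61889068 -0.07978046  0.2231625 ] [-0.08047421  0.02972221 -2.34889867] [ 0.13  0.57 -0.06  1.5   0.04  1.07 -1.37]
[-2.25910703e-01 -9.74147830e-01  5.99097896e-04]
(array([-315.1,   59.5,   43.1]), array([-8.000e-02,  1.000e-02,  2.129e+01]))
```

View pics/s1.png

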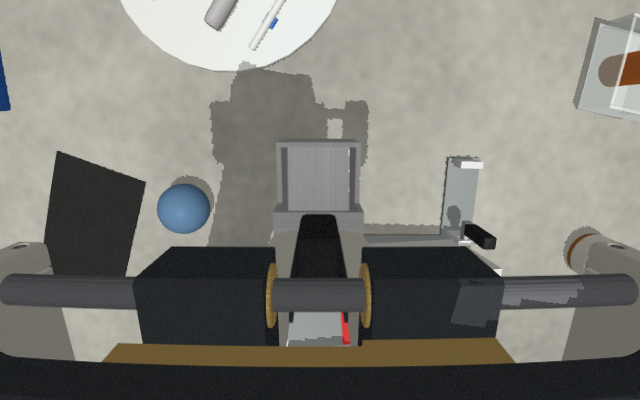

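Call:
carry_out([
  [-10,2,0,0,0,1,12],
  [-35,6,0,0,0,3,12],
  [-70,13,0,0,0,5,12],
  [-105,20,0,0,0,7,12],
  [-140,26,0,0,0,9,12],
  [-175,33,0,0,0,12,12],
  [-210,40,0,0,0,15,12],
  [-245,46,0,0,0,18,12],
  [-280,53,0,0,0,20,12],
  [-305,58,5,0,0,21.3,12],
  [-315,59.5,15,0,0,21.3,12],
  [-315,59.5,20,0,0,21.3,12],
])

```text
time: 18.35
eef_pos: [0.5115, 0.2254, 0.2019]
eef_rot: [1.959, -2.453, -0.003]
force: [-0.2, -0.2, -1.1]
gripper_width: 0.0197
```

```bash
python3 - <<'E'
from h import *
s=observe();p=s['eef_pos'];print(s['time'],p,s['force'],s['qpos'].round(2))
print(goal([.5145,.2225,.0796],[-.2259,-.9741],0))
I=camera("top");save(I,"pics/t1.png",(300,150,440,260),5);I=camera("scene");save(I,"pics/t2.png")
E
```

```text
18.35 [0.51153939 0.22541418 0.20189627] [-0.16656506 -0.20052827 -1.1118805 ] [-0.45  0.49 -0.    1.71 -0.    0.94 -2.25]
(array([  2.2,  -3.9, 122.3]), array([ 0.16, -0.  ,  0.28]))
```

View pics/t1.png

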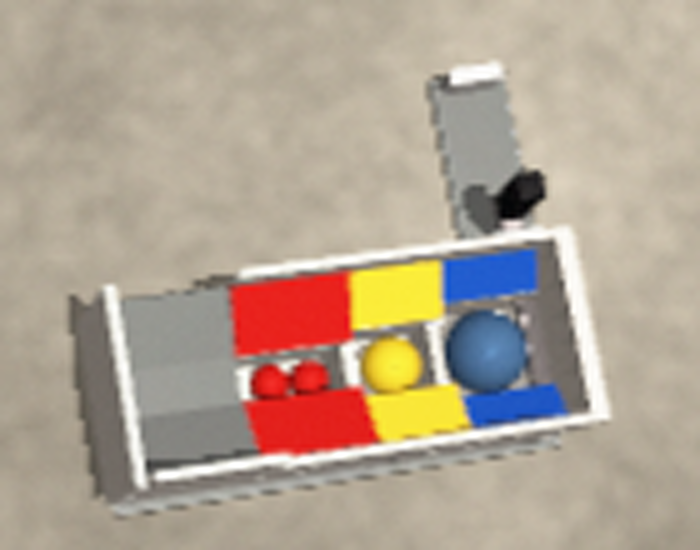

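View pics/t2.png

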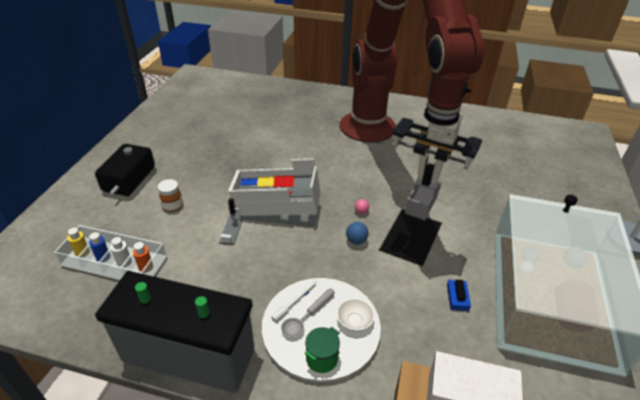

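The two red marbles are in the first pocket (269,380 and 311,377 in the crop), the yellow in the second (391,365) and the blue in the third (486,350), with the bolt home. Next I lower the scoop.

Call:
carry_out([
  [2,-4,15,0,0,0.3,12],
  [2,-4,35,0,0,0.3,12],
  [2,-4,55,0,0,0.3,12],
  [2,-4,75,0,0,0.3,12],
  [2,-4,92,0,0,0.3,12],
  [2,-4,104,0,0,0.3,12],
  [2,-4,111,0,0,0.3,12],
  [2,-4,115,0,0,0.3,12],
  [2,-4,115,0,0,0.3,12],
  [2,-4,115,0,0,0.3,12],
])

```text
time: 19.28
eef_pos: [0.5184, 0.2191, 0.0888]
eef_rot: [-1.944, 2.467, -0.001]
force: [0.1, -0.2, -1.2]
gripper_width: 0.0197
```

```bash
python3 - <<'E'
from h import *
s=observe();p=s['eef_pos'];print(s['time'],p,s['force'])
print(goal([.5145,.2225,.0796],[-.2259,-.9741],0))
E
```

```text
19.2833 [0.51844536 0.2190567  0.088771  ] [ 0.09037379 -0.19349412 -1.18858921]
(array([-2.4,  4.7,  9.2]), array([-0.07,  0.02, -0.47]))
```

Call:
carry_out([
  [-2,5,3,0,0,-0.5,12],
  [-2,5,6,0,0,-0.5,12],
  [-2,5,7.5,0,0,-0.5,12],
  [-2,5,8.5,0,0,-0.5,12],
  [-2,5,8.5,0,0,-0.5,12],
  [-2,5,8.5,0,0,-0.5,12],
])

```text
time: 19.78
eef_pos: [0.5132, 0.223, 0.0798]
eef_rot: [-1.957, 2.457, -0.0]
force: [-0.4, -0.1, -1.8]
gripper_width: 0.02
```

Call:
carry_out([
  [0,0,0.5,0,0,0,12],
  [0,0,1,0,0,0,12],
  [0,0,1.5,0,0,0,12],
  [0,0,1.5,0,0,0,12],
])

```text
time: 20.12
eef_pos: [0.5133, 0.223, 0.0795]
eef_rot: [-1.956, 2.457, -0.0]
force: [-2.3, -1.3, 6.6]
gripper_width: 0.0198
```

Contact at the original height (z = 0.0795 against 0.0796 when grasped). I'll ease off, release and go straight up.

Call:
carry_out([
  [0,0,0.5,0,0,0,12],
  [0,0,0.3,0,0,0,24],
  [0,0,0.3,0,0,0,36],
  [0,0,0.3,0,0,0,50],
  [0,0,0,0,0,0,50],
  [0,0,-10,0,0,0,50],
  [0,0,-35,0,0,0,50],
  [0,0,-70,0,0,0,50],
  [0,0,-110,0,0,0,50],
  [0,0,-150,0,0,0,50],
  [0,0,-180,0,0,0,50],
  [0,0,-200,0,0,0,50],
])

```text
time: 21.12
eef_pos: [0.5143, 0.2235, 0.283]
eef_rot: [-1.953, 2.453, -0.002]
force: [1.2, -0.2, 0.3]
gripper_width: 0.0499
```

Call:
carry_out([
  [0,0,0,0,0,0,50],
  [0,0,0,0,0,0,50],
  [0,0,0,0,0,0,50],
])

```text
time: 21.37
eef_pos: [0.5123, 0.2226, 0.2772]
eef_rot: [1.956, -2.456, -0.001]
force: [-0.0, -0.3, -0.5]
gripper_width: 0.0499
```

```bash
python3 - <<'E'
from h import *
s=observe();print(s['time'],s['eef_pos'],s['force'])
I=camera("wrist");save(I,"pics/u1.png");I=camera("scene");save(I,"pics/u2.png");t=camera("top");save(t,"pics/u3.png")
a=cv2.imread("pics/a_top.png").astype(int);d=np.abs(a-t[:,:,::-1].astype(int)).max(2)
for n,(x0,y0,x1,y1) in dict(jar=(460,178,502,215),scraper=(155,145,183,182)).items():print(n,(d[y0:y1,x0:x1]>40).sum())
E
```

```text
21.3667 [0.51227318 0.22263774 0.27723377] [-0.04771851 -0.28551932 -0.49872008]
jar 0
scraper 5
```

View pics/u1.png

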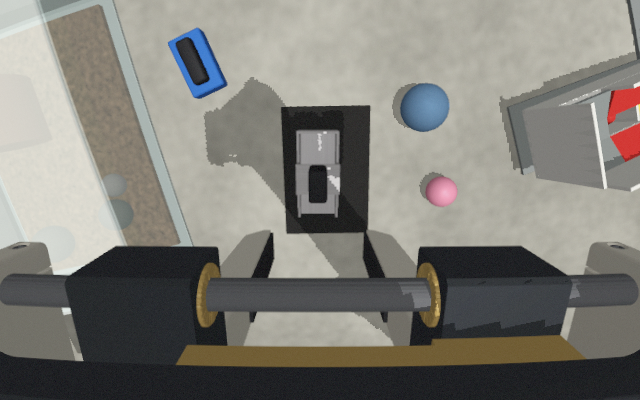

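View pics/u3.png

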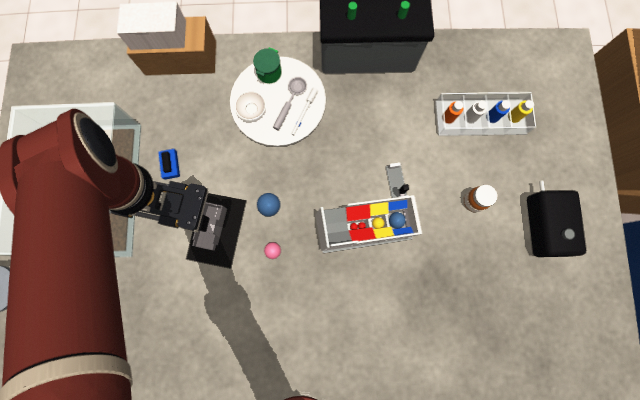

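View pics/u2.png

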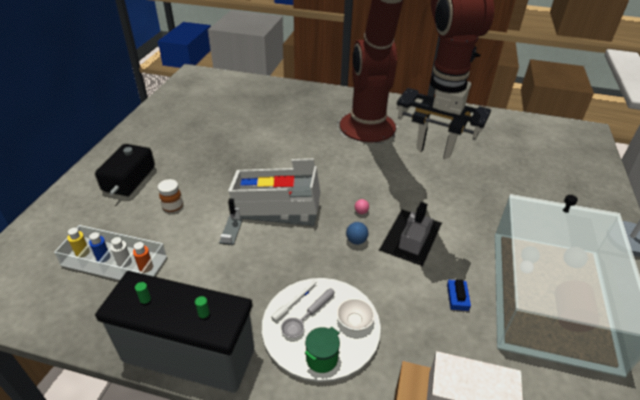

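The scoop stands upright and empty on its mat (wrist view 318,172). All four marbles are in their pockets, and the jar and scraper have not moved. I'm handing the job in.

```bash
python3 -c "
from rig import *
print(finish_job())"
```

```text
the job is handed in; nothing more can be done
None
```

I finished the job and handed it in at about 21.5 s of the allowed 67 s; no verdict was reported.

**What I did**
- **Bolt:** I gripped the black knob and slid it until it stopped moving, with about 10 N against the stop.
- **Marbles:** I lifted the scoop, held its spout over the chute from the open side and tipped it to 24°, then 28°. All four marbles rolled out.
- **Scoop:** I set it back upright on its mat at the height I had picked it up from, then let go and moved clear.

**Last checks**
- **Pockets:** the top camera shows both reds in the first pocket, the yellow in the second and the blue in the third.
- **Bolt position:** the knob measured about 71 mm from the centre line, where 70 is fully home.
- **Jar and scraper:** neither appears moved. The before-and-after comparison changed 0 pixels at the jar and 5 at the scraper; I put those 5 down to the arm nearby without confirming it.

**What disagreed or went wrong**
- **Bolt start:** it was not fully drawn; it stood about 10 mm in, so it moved roughly 50 mm instead of 60.
- **Light touch on the ramp:** on the first approach the loaded scoop touched the ramp, most likely the head wall (roughly 10 N). The walls had measured about 4–5 mm off my estimate from the other marks. I backed off, shifted the scoop and met no further contact. No marbles spilled.

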